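# Expose the three coated sides of a wall vase at the UV lamp

## Task

Clear the big brown bottle from under the UV lamp and stand it in the white card tray with the dropper bottle. Then lift the wooden wall vase by its bare neck, never touching the coated body with the fingers, and offer its left side, then its front, then its right side (the frond runs round it in that order) squarely and centred to the lamp's sloping shroud, neck uppermost, pressing each time until the sprung shroud gives about half its travel, without reaching its stop, and holding still there for a good half second. Finally stand the vase upright in the empty green washing tray beside the lamp; neither bottle nor vase may be dropped or knocked over, and the dropper bottle and the measuring cup stay as they are.

Things in the scene. Friction and masses are not known exactly. Their poses are not given: they have to be found in the camera images.
- uv_lamp: UV exposure lamp, fixed, 0.26 m tall: square base 150x150 mm, steel column, grey finned head 90 mm wide (125 over its knobs), 96 mm along the slope, that begins 22 mm behind the shroud's mouth. It looks along the lamp's -x (towards the robot) and 25 degrees below level. Origin: on the table straight below the shroud's mouth; base from x = 50 to 200 mm; z up.
- shroud_mouth (a point): Centre of the mouth of the black shroud on the lamp's head, 170 mm above the table when not pressed; moves with it. The shroud is a tube 40 mm wide (y) and 60 mm high (z), rubber lip. Axes: x into the lamp, the press direction (25 degrees above level, away from the robot); y level; z up the slope, leaning 25 degrees from vertical towards the robot.
- shroud (a joint): Travel of the sprung shroud into the lamp, m: 0 fully out, 0.014 at its stop. Spring: about 0.8 N to start it, 200 N/m (2.2 N at 7 mm). Aim for about 0.007; an exposure counts from 0.004.
- vase: Wooden wall vase, 0.2 kg, loose, standing with its back roughly to the robot. Body 50 (x) by 64 (y) by 96 mm high; centred square neck 28x28 mm from z = 96 to 150 mm, with sides along x and y. Origin: centre of its underside; z to the neck, +x out of the FRONT. Back bare wood with a steel keyhole plate; front and both sides coated olive with a dark frond.
- vase_sides: The body of the vase below the neck, z under 96 mm (same origin and axes as the vase): not to be touched by the fingers.
- vase_left (a point): Centre of the vase's left side as one looks at its front: at -y, 32 mm from the axis, 48 mm above the underside (the side is 50 mm wide).
- vase_front (a point): Centre of the vase's front: at +x, 25 mm from the axis, 48 mm above the underside (the front is 64 mm wide).
- vase_right (a point): Centre of the vase's right side as one looks at its front: at +y, 32 mm from the axis, 48 mm above the underside.
- bottle: Brown glass bottle, black screw cap, 0.2 kg, loose, 130 mm tall; body 60 mm in diameter, shoulder narrowing to the cap, which is 33 mm in diameter, from 110 to 130 mm up. Origin: centre of its underside. It stands just before and below the lamp's shroud: a tool pointing straight down comes close to the lamp's head, so lean it towards the robot.
- card_tray: Shallow white card tray, fixed, 94 mm (x) by 142 mm (y), walls 16 mm high and 5 mm thick, floor 2 mm thick. Origin: centre of its underside. Inside it at about y = +45 mm stands the dropper bottle; the bottle's free place is around y = -25 mm.
- dropper: Small brown dropper bottle, 33 mm in diameter, 75 mm tall, loose, standing in the card tray. Origin: centre of its underside. Leave it standing there.
- wash_tray: Empty green developing tray, fixed, 303 mm (x) by 381 mm (y), rim 70 mm high. Origin: under its centre; flat floor 5 mm above the table, from x = -128 to 119 mm and y = -169 to 158 mm between the walls.
- measure: Clear plastic measuring cup, 67 mm in diameter, 74 mm tall, loose, on the table to one side of the vase. Origin: centre of its underside. Leave it alone.

How it is judged:
By the outcome, as a careful person would: the job done as asked, in the order asked, and still so for the second after the job is handed in, with the robot touching nothing.
It also fails if it takes over 72 s, if anything falls off the work surface, if the arm or the gripper's body presses on something with over 40 N, if the wrist force passes 120 N, or if a joint passes its speed limit or range.

## Robot

A 7-joint arm with a two-finger parallel gripper is mounted at the origin on a cart in front of the work surface, level with it; the furniture and walls round the work are solid. World frame = base frame: x ahead of the robot, y to its left, z up, the work surface at z = 0. Lengths are in m, angles in rad, forces in N, time in s.
With the tool pointing down it reaches from about 0.425 to 0.8 m from the base axis. Payload 8.3 kg.
Tool frame: the origin (TCP) lies between the finger pads, 19 mm behind the fingertips; this is the grasp point; z points along the fingers, y is the line along which they close (so a half turn about z gives the same grasp; the last joint's range is limited). The gripper opens to 85 mm and grips with 20 to 120 N. Pads are 22 mm wide; open, the fingers measure 114 mm over their backs; the gripper's body (76 mm by 85 mm) begins 54 mm behind the grasp point. The pads swing forward as they close: fully open they stand 13 mm farther back than shut.
Start: joints at [1.091, 0.383, 0.016, 1.37, -0.006, 1.388, -0.046], TCP at [0.253, -0.571, 0.25] pointing down, gripper open.
Joint ranges: [-2.95, 2.95], [-0.25, 2.06], [-1.52, 1.56], [0.18, 2.33], [-1.44, 4.58], [0.02, 2.06], [-3.01, 3.01]. Speed limits (rad/s): [2.39, 2.39, 3.01, 3.01, 3.14, 3.14, 3.14].

## Interface

Orientations are given as a rotation vector (axis times angle).
In Python, from plant import read_state, snapshot, camera_info, finish_job gives the robot as it stands. The module is installed in compiled form; this text tells all that it offers.
- The arm moves only by the tool send_rows, never from a script. Its argument "increments" is a list that holds one entry, the list of rows, each a list of 7 numbers: the shift along the tool's x, y, z in m, then the turn, a rotation vector about the tool's x, y, z in rad, then the opening, from 0 (shut) to 1 (fully open). In form: [[[tx, ty, tz, wx, wy, wz, gripper], ...]]. A call has 1 to 10 rows; each row shifts and turns the commanded pose from where the row before left it, along the tool's axes as they then stand; what a row does not reach is not made up. A row lasts 1/12 s, in which the tool goes at most 41.7 mm and 7.16 degrees, less where a joint would pass 70% of its speed; a pose out of reach is approached as far as the arm can. A call with a gripper value outside its range is refused whole. The fingers move at their own pace and stop on an object; the grip force is fixed at half the most. Time passes only in rows, so rows that do not move let the fingers close. It gives the time, the measured TCP pose, the force, the opening and the grip force at its end, in the units of the state.
- read_state(): the state, without advancing time (a new reading comes with each control period).
- snapshot(name): name is "scene" or "side" or "wrist"; returns (picture, depth): 400x640x3 uint8, red, green, blue; 400x640 float32, m along the optical axis (not along the pixel's ray), 0 where there is no reading.
- camera_info(name): a dict with "fx", "fy", "cx", "cy" (pixels), "xyz" and "orientation" of the camera in the world; the wrist camera has in their place "T_tool_cam" (4x4, takes a point from camera to tool coordinates, whose origin is the TCP and whose axes are the flange's). Camera axes: x right, y down, z forward; pixel columns grow to the right and rows downward; lengths in m; the calibration is good to about 2 mm. A picture is of the moment at which its call begins: read the wrist's pose just before it. camera_info takes no time and is no camera call.
- finish_job(): hands the job in; it is judged then, once.
The state is a dict: "t": time; "joints": joint angles; "dq": joint speeds; "joint_efforts": joint torques, N m; "eef_pos": TCP position; "eef_rot": TCP orientation; "force": force on the tool from outside, world axes, zero at the start; "torque": the same for the moment, N m; "grip_width": finger opening in m; "gripper_force": force on a finger pad.
Only numpy, scipy, OpenCV 4.12 (cv2) and the standard library are available. Lean on these libraries where they do the work, as an engineer would, in place of code of your own. Each camera call takes 0.05 s, during which the arm holds its last target. There are 200 camera calls.

## Working session

There is one attempt and no reset: what is moved stays moved. The work goes in short steps, Python scripts to look and compute and a tool call to move; the robot and the scene stay as the last step left them, time stands still between calls to the robot, and variables do not carry over. Pictures are saved under pics/ and viewed, at most 10 in all, crops included, and the job is handed in when it is done.

Besides the shell and the picture viewer there is one more tool, called by a JSON object that holds its "api" and its "payload". send_rows: Moves the arm, as the interface text tells. Its arguments: {"type":"object","properties":{"increments":{"type":"array"}},"required":["increments"]}

```bash
ls; mkdir -p pics; cat > h.py <<'E'
import numpy as np, cv2
from scipy.spatial.transform import Rotation as R
from plant import *
def cam(name):
    c=camera_info(name)
    if name=="wrist":
        s=read_state(); T=np.eye(4); T[:3,:3]=R.from_rotvec(s["eef_rot"]).as_matrix(); T[:3,3]=s["eef_pos"]
        T=T@np.array(c["T_tool_cam"])
    else:
        o=np.array(c["orientation"]); T=np.eye(4); T[:3,:3]=R.from_rotvec(o).as_matrix() if o.size==3 else (o if o.size==9 else R.from_quat(o).as_matrix()); T[:3,3]=c["xyz"]
    return c,T
def shot(name,png=None):
    c,T=cam(name); p,d=snapshot(name)
    if png: cv2.imwrite("pics/"+png,p[:,:,::-1])
    v,u=np.mgrid[:400,:640]
    P=np.stack([(u-c["cx"])/c["fx"]*d,(v-c["cy"])/c["fy"]*d,d],-1)@T[:3,:3].T+T[:3,3]
    P[d==0]=np.nan
    return p,d,P,c,T
def ray(c,T,u,v,z):
    r=T[:3,:3]@np.array([(u-c["cx"])/c["fx"],(v-c["cy"])/c["fy"],1]); o=T[:3,3]
    return o+r*(z-o[2])/r[2]
E
python3 - <<'E'
from h import *
print(read_state())
for n in ["scene","side","wrist"]:
    print(camera_info(n)); p,d,P,c,T=shot(n,n+"0.png"); np.savez(f"{n}0.npz",p=p,d=d,P=P); print(T)
E
```

```text
pics
{'t': 0.0, 'joints': array([ 1.09112158,  0.38425698,  0.01636972,  1.37116471, -0.00628076,
        1.38818051, -0.04651283]), 'dq': array([-1.40318797e-04, -1.59359062e-03, -8.56067425e-04,  8.50244665e-05,
        8.01669882e-04,  1.08826930e-04,  1.84893253e-03]), 'joint_efforts': array([-3.45738772e-05, -6.27599931e+01,  8.44323747e-01, -3.71827662e+01,
        1.65011996e-02,  1.42020907e-02,  1.09119020e-05]), 'eef_pos': array([ 0.25285035, -0.5710623 ,  0.24896228]), 'eef_rot': array([-3.07174339e+00, -6.49635611e-01,  7.18304789e-04]), 'force': array([0.84901679, 0.0958618 , 0.49856932]), 'torque': array([-0.00955343,  0.03798061,  0.01777677]), 'gripper_force': 0.0, 'grip_width': 0.08515780774237916}
{'fx': 429.6282458498525, 'fy': 429.6282458498525, 'cx': 324.47914763610447, 'cy': 204.44117383697198, 'xyz': array([0.15816691, 0.79264298, 1.04395253]), 'orientation': array([-0.66452241,  2.69936319, -1.05227725])}
[[-0.88648333 -0.34355205  0.31003112  0.15816691]
 [-0.46274072  0.65189611 -0.6007516   0.79264298]
 [ 0.00428136 -0.6760203  -0.73687056  1.04395253]
 [ 0
[... 432 characters left out ...]
 0.          0.          1.        ]]
{'fx': 320.6148952204042, 'fy': 320.6148952204042, 'cx': 319.1863813649877, 'cy': 193.44763646414145, 'T_tool_cam': array([[ 3.24453271e-04, -9.45410805e-01, -3.25880813e-01,
         8.40831120e-02],
       [ 9.99999894e-01,  2.00164946e-04,  4.14922046e-04,
        -7.27378335e-04],
       [-3.27041871e-04, -3.25880913e-01,  9.45410770e-01,
        -1.23248018e-01],
       [ 0.00000000e+00,  0.00000000e+00,  0.00000000e+00,
         1.00000000e+00]])}
[[ 0.405209   -0.86411166 -0.29852422  0.32956735]
 [-0.91422293 -0.38351539 -0.13081432 -0.53658031]
 [-0.00145046  0.32592482 -0.94539458  0.37231277]
 [ 0.          0.          0.          1.        ]]
```

View pics/scene0.png

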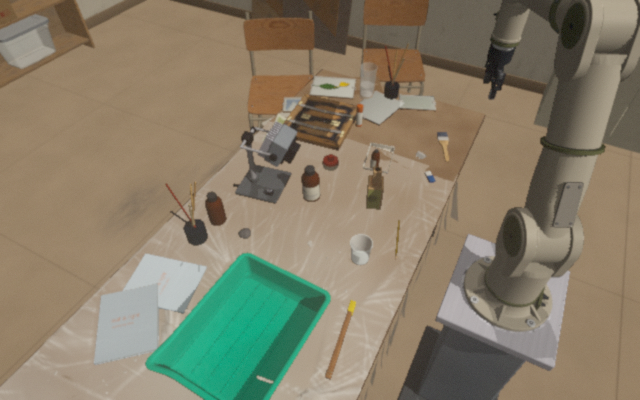

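View pics/side0.png

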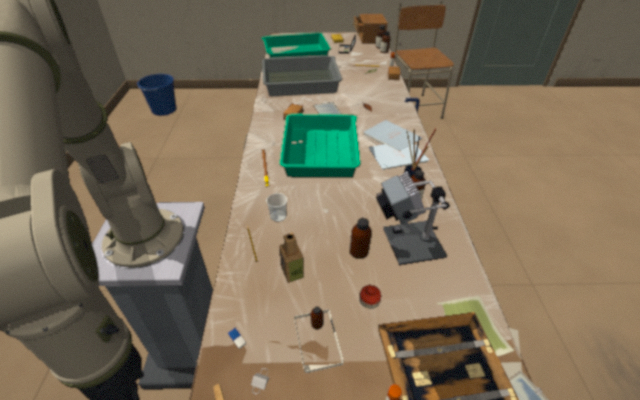

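Scene view: bottle about (311,184), vase (375,190), dropper/card tray (378,158), cup (361,250), lamp (268,165). Side view: bottle (360,240), vase (292,260), card tray (320,340), cup (277,207), lamp head (403,197). Now measuring.

```bash
python3 - <<'E'
from h import *
for n,boxes in {"scene":dict(bottle=(298,160,324,206),vase=(364,165,388,212),drop=(366,145,386,172),cup=(348,232,374,266)),"side":dict(bottle=(345,215,375,262),vase=(276,230,308,284),drop=(306,303,328,332),cup=(265,190,290,224))}.items():
    z=np.load(n+"0.npz"); P=z["P"]
    for k,(a,b,c,d) in boxes.items():
        Q=P[b:d,a:c].reshape(-1,3); Q=Q[np.isfinite(Q).all(1)]; Q=Q[(Q[:,2]>0.02)&(Q[:,2]<0.2)]
        print(n,k,len(Q),"min",Q.min(0).round(3),"max",Q.max(0).round(3))
        top=Q[Q[:,2]>Q[:,2].max()-0.012]; print("   top mean",top.mean(0).round(4),len(top), np.ptp(top,axis=0).round(3))
    # tops and table check
    m=np.isfinite(P).all(2)&(abs(P[...,2])<.02)&(P[...,0]>.4)&(P[...,0]<.9)&(abs(P[...,1])<.5)
    print(n,"table z",np.median(P[m][:,2]))
# height map topdown (fused), 2mm
H=np.zeros((700,350),np.float32); C=np.zeros((700,350,3),np.uint8)
for n in ["scene","side"]:
    z=np.load(n+"0.npz"); P=z["P"].reshape(-1,3); p=z["p"].reshape(-1,3)
    ok=np.isfinite(P).all(1)&(P[:,2]<.35); P=P[ok];p=p[ok]
    i=((P[:,1]+0.6)/.002).astype(int); j=((P[:,0]-.3)/.002).astype(int)
    ok=(i>=0)&(i<700)&(j>=0)&(j<350)
    for a,b,h,col in zip(i[ok],j[ok],P[ok,2],p[ok]):
        if h>=H[a,b]: H[a,b]=h; C[a,b]=col
np.savez("top.npz",H=H,C=C)
Hc=cv2.dilate(np.clip(H/.27*255,0,255).astype(np.uint8),np.ones((2,2)))
o=np.hstack([cv2.applyColorMap(Hc,cv2.COLORMAP_JET),cv2.dilate(C,np.ones((2,2)))[:,:,::-1]])
cv2.imwrite("pics/top.png",o[:600])
E
python3 - <<'E'
import cv2
s=cv2.imread('pics/side0.png')[160:390,200:480]
cv2.imwrite('pics/sc.png',cv2.resize(s,None,fx=2.6,fy=2.6,interpolation=cv2.INTER_CUBIC))
E
```

```text
scene bottle 530 min [ 0.624 -0.219  0.02 ] max [ 0.687 -0.037  0.135]
   top mean [ 0.6557 -0.0665  0.1287] 72 [0.034 0.033 0.012]
scene vase 576 min [ 0.425 -0.292  0.02 ] max [ 0.525 -0.101  0.155]
   top mean [ 0.4588 -0.1382  0.1493] 66 [0.031 0.031 0.012]
scene drop 183 min [ 0.445 -0.316  0.02 ] max [ 0.542 -0.125  0.155]
   top mean [ 0.4607 -0.1415  0.1503] 47 [0.03 0.03 0.01]
scene cup 480 min [0.372 0.051 0.02 ] max [0.438 0.118 0.079]
   top mean [0.4081 0.0778 0.0725] 119 [0.066 0.067 0.012]
scene table z 0.0029766984326038415
side bottle 673 min [ 0.628 -0.103  0.02 ] max [ 0.688 -0.051  0.132]
   top mean [ 0.6598 -0.0727  0.128 ] 100 [0.031 0.033 0.011]
side vase 844 min [ 0.429 -0.181  0.02 ] max [ 0.496 -0.115  0.153]
   top mean [ 0.4626 -0.1452  0.1484] 104 [0.031 0.033 0.012]
side drop 238 min [ 0.514 -0.323  0.02 ] max [ 0.546 -0.298  0.078]
   top mean [ 0.5293 -0.3094  0.0721] 76 [0.024 0.02  0.012]
side cup 430 min [0.377 0.05  0.021] max [0.441 0.117 0.076]
   top mean [0.4087 0.0877 0.07  ] 111 [0.063 0.067 0.012]
side table z 0.002283804697783831
```

View pics/top.png

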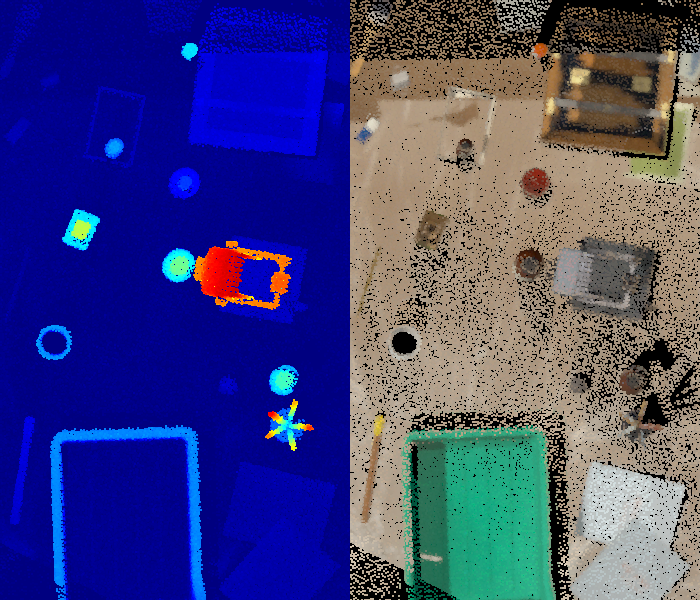

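View pics/sc.png

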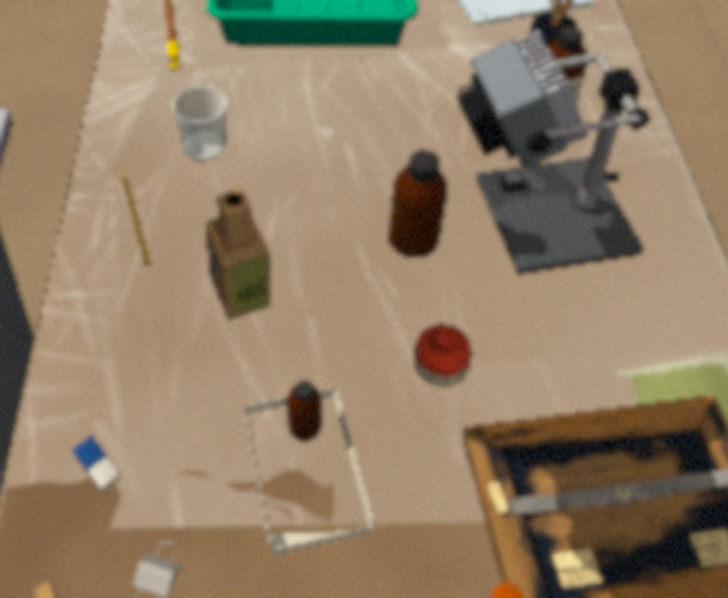

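Pictures: top map (2 mm per px, x right, y down) shows vase at (81,229), bottle (179,265), lamp head (225,272), card tray (117,125) with dropper at its +y end, cup (54,342), wash tray (125,520+). Crop shows the olive side of the vase facing -y with the plain back to the robot.

```bash
python3 - <<'E'
from h import *
D={n:np.load(n+"0.npz") for n in ["scene","side"]}
def sel(n,lo,hi,f=None):
    P=D[n]["P"].reshape(-1,3); p=D[n]["p"].reshape(-1,3).astype(int)
    m=np.isfinite(P).all(1)&(P>lo).all(1)&(P<hi).all(1)
    if f is not None: m&=f(p)
    return P[m]
def rect(Q,tag):
    r=cv2.minAreaRect(Q[:,:2].astype(np.float32)*1000); print(tag,len(Q),"c",np.round(r[0],1),"size",np.round(r[1],1),"ang",round(r[2],1))
for n in D:
    rect(sel(n,[.40,-.21,.085],[.53,-.07,.103]),n+" vase shoulder")
    rect(sel(n,[.40,-.21,.145],[.53,-.07,.16]),n+" neck top")
    rect(sel(n,[.40,-.21,.04],[.53,-.07,.085]),n+" vase body")
    Q=sel(n,[.6,-.12,.118],[.689,-.02,.14]); rect(Q,n+" cap"); 
    Q=sel(n,[.6,-.12,.02],[.689,-.02,.1]); 
    if len(Q): # circle lsq with R=30
        from scipy.optimize import least_squares
        s=least_squares(lambda c:np.hypot(Q[:,0]-c[0],Q[:,1]-c[1])-.03,[.657,-.068],loss='soft_l1',f_scale=.002); print(n,"bottle circ",s.x)
    Q=sel(n,[.45,-.45,.009],[.62,-.24,.022]); rect(Q,n+" card")
    print("   card pct",np.percentile(Q[:,:2],[1,99],axis=0).round(3).tolist())
    Q=sel(n,[.48,-.36,.03],[.58,-.27,.09])
    s=least_squares(lambda c:np.hypot(Q[:,0]-c[0],Q[:,1]-c[1])-.0165,[.53,-.305],loss='soft_l1',f_scale=.002); print(n,"dropper",s.x)
    g=lambda p:(p[:,1]>p[:,0]+40)&(p[:,1]>p[:,2]+15)
    rect(sel(n,[.3,.2,.06],[.8,.7,.08],g),n+" wash rim"); 
    Q=sel(n,[.3,.2,.0],[.8,.7,.012],g); print("  wash floor",np.percentile(Q,[1,50,99],axis=0).round(3).tolist() if len(Q) else 0)
    rect(sel(n,[.68,-.2,.004],[1.0,.1,.03],lambda p:p.max(1)<110),n+" lamp base")
    rect(sel(n,[.64,-.13,.2],[.80,.02,.28],lambda p:p.max(1)<256),n+" head>0.2")
    k=sel(n,[.62,-.13,.12],[.80,.02,.25],lambda p:p.max(1)<60); rect(k,n+" black"); print("   ",k.min(0).round(3),k.max(0).round(3))
E
```

```text
scene vase shoulder 183 c [ 458.6 -139. ] size [48.1 67.4] ang 22.8
scene neck top 60 c [ 459.9 -140.7] size [24.7 31.7] ang 22.3
scene vase body 169 c [ 462.7 -119.2] size [37.  69.6] ang 70.3
scene cap 85 c [657.5 -67.5] size [31.6 33.3] ang 28.8
scene bottle circ [ 0.65622811 -0.07085998]
scene card 139 c [ 531.1 -342.2] size [126.3 157.4] ang 15.1
   card pct [[0.466, -0.426], [0.583, -0.267]]
scene dropper [ 0.52686267 -0.30758148]
scene wash rim 2704 c [555.8 448.6] size [378.6 301.3] ang 88.0
  wash floor [[0.441, 0.28, 0.0], [0.56, 0.454, 0.003], [0.678, 0.597, 0.011]]
scene lamp base 1279 c [830.7 -36.6] size [167.7 150.9] ang 8.9
scene head>0.2 886 c [741.1 -47.4] size [115.   96.7] ang 83.4
scene black 168 c [708.2 -24.7] size [97.4 57.2] ang 62.8
    [ 0.661 -0.081  0.122] [0.748 0.011 0.222]
side vase shoulder 263 c [ 462.5 -142.7] size [50.2 67.4] ang 22.0
side neck top 96 c [ 462. -143.] size [27.4 30. ] ang 16.7
side vase body 253 c [ 454.9 -159.9] size [40.1 77.2] ang 63.9
side cap 109 c [660.  -70.9] size [33.2 30.5] ang 84.4
side bottle circ [ 0.65927828 -0.06919312]
side card 259 c [ 530.4 -347.2] size [ 93.6 144.2] ang 11.7
   card pct [[0.474, -0.424], [0.587, -0.271]]
side dropper [ 0.52951121 -0.30293445]
side wash rim 881 c [557.3 446.2] size [384.1 296.3] ang 88.0
  wash floor [[0.432, 0.359, 0.0], [0.559, 0.479, 0.003], [0.679, 0.613, 0.011]]
side lamp base 1798 c [798.3 -47.2] size [246.4 150.7] ang 9.5
side head>0.2 1169 c [742.4 -64.7] size [ 91.9 112.5] ang 19.1
side black 455 c [720.7 -77.1] size [ 57.3 139.8] ang 72.2
    [ 0.647 -0.118  0.12 ] [ 0.789 -0.043  0.219]
```

```bash
cat >> h.py <<'E'
def tool(phi,a,th):
    """tool z leans a from down towards heading phi; th = yaw of tool x before leaning (deg)"""
    D0=np.array([[np.cos(np.radians(th)),np.sin(np.radians(th)),0],[np.sin(np.radians(th)),-np.cos(np.radians(th)),0],[0,0,-1]]).T
    ax=np.array([np.sin(np.radians(phi)),-np.cos(np.radians(phi)),0])
    return R.from_rotvec(np.radians(a)*ax).as_matrix()@D0
def now():
    s=read_state(); return np.array(s["eef_pos"]),R.from_rotvec(s["eef_rot"]).as_matrix()
def plan(p1,R1,n,start=None,cyl=True,prt=True,via=0):
    p0,R0=start if start is not None else now()
    w=(R.from_matrix(R0.T@R1)).as_rotvec(); rows=[]
    cy=lambda p:np.array([np.arctan2(p[1],p[0]),np.hypot(p[0],p[1]),p[2]])
    P,Q=p0.copy(),R0.copy()
    for i in range(n):
        f=(i+1)/n; c=cy(p0)+f*(cy(p1)-cy(p0))
        t=np.array([c[1]*np.cos(c[0]),c[1]*np.sin(c[0]),c[2]]) if cyl else p0+f*(p1-p0)
        if via: t[2]+=via*np.sin(np.pi*f)
        d=np.round(Q.T@(t-P),3 if n>1 else 4); P=P+Q@d; dw=np.round(w/n,3); Q=Q@R.from_rotvec(dw).as_matrix()
        rows.append([*d,*dw])
    if prt:
        for r in rows: print([float(x) for x in r])
    print("end",P.round(4),"max mm",max(np.linalg.norm(r[:3]) for r in rows)*1e3,"deg",np.degrees(np.linalg.norm(rows[0][3:])))
    return P,Q
def st():
    s=read_state(); p,Q=now(); print("t",round(s["t"],2),"pos",p.round(4),"joints",s["joints"].round(2),"F",s["force"].round(1),"w",round(s["grip_width"],4),"gf",round(s["gripper_force"],1))
    z=Q[:,2]; x=Q[:,0]; print("tool x",x.round(3),"y",Q[:,1].round(3),"z",z.round(3))
E
python3 - <<'E'
from h import *
p0,R0=now(); print(np.degrees(R.from_matrix(tool(0,0,23.9).T@R0).magnitude()))
Rt=tool(5,30,183); b=np.array([.658,-.069,.123]); pre=b-0.11*Rt[:,2]; print(Rt.round(2),pre)
plan(pre,Rt,28)
E
```

```text
0.09188713955565583
[[-0.87 -0.06  0.5 ]
 [-0.04  1.    0.04]
 [-0.5   0.02 -0.87]] [ 0.60320929 -0.07379357  0.21826279]
[0.023, -0.001, 0.001, -0.026, -0.004, -0.096]
[0.023, 0.0, 0.001, -0.026, -0.004, -0.096]
[0.023, 0.002, 0.001, -0.026, -0.004, -0.096]
[0.023, 0.003, 0.001, -0.026, -0.004, -0.096]
[0.022, 0.004, 0.001, -0.026, -0.004, -0.096]
[0.022, 0.006, 0.0, -0.026, -0.004, -0.096]
[0.022, 0.007, 0.001, -0.026, -0.004, -0.096]
[0.022, 0.008, 0.0, -0.026, -0.004, -0.096]
[0.021, 0.009, 0.001, -0.026, -0.004, -0.096]
[0.02, 0.011, 0.001, -0.026, -0.004, -0.096]
[0.019, 0.012, 0.0, -0.026, -0.004, -0.096]
[0.019, 0.012, 0.001, -0.026, -0.004, -0.096]
[0.018, 0.015, 0.001, -0.026, -0.004, -0.096]
[0.017, 0.015, 0.0, -0.026, -0.004, -0.096]
[0.016, 0.016, 0.001, -0.026, -0.004, -0.096]
[0.016, 0.017, 0.001, -0.026, -0.004, -0.096]
[0.014, 0.017, 0.001, -0.026, -0.004, -0.096]
[0.012, 0.019, 0.001, -0.026, -0.004, -0.096]
[0.012, 0.019, 0.001, -0.026, -0.004, -0.096]
[0.011, 0.02, 0.001, -0.026, -0.004, -0.096]
[0.009, 0.021, 0.002, -0.026, -0.004, -0.096]
[0.008, 0.021, 0.002, -0.026, -0.004, -0.096]
[0.006, 0.021, 0.001, -0.026, -0.004, -0.096]
[0.006, 0.022, 0.002, -0.026, -0.004, -0.096]
[0.003, 0.022, 0.002, -0.026, -0.004, -0.096]
[0.003, 0.023, 0.002, -0.026, -0.004, -0.096]
[0.001, 0.022, 0.003, -0.026, -0.004, -0.096]
[-0.0, 0.022, 0.002, -0.026, -0.004, -0.096]
end [ 0.6026 -0.074   0.2184] max mm 23.45207879911715 deg 5.703160993336621
```

{"api": "send_rows", "payload": {"increments": [[[0.023,-0.001,0.001,-0.026,-0.004,-0.096,1],[0.023,0,0.001,-0.026,-0.004,-0.096,1],[0.023,0.002,0.001,-0.026,-0.004,-0.096,1],[0.023,0.003,0.001,-0.026,-0.004,-0.096,1],[0.022,0.004,0.001,-0.026,-0.004,-0.096,1],[0.022,0.006,0,-0.026,-0.004,-0.096,1],[0.022,0.007,0.001,-0.026,-0.004,-0.096,1],[0.022,0.008,0,-0.026,-0.004,-0.096,1],[0.021,0.009,0.001,-0.026,-0.004,-0.096,1],[0.02,0.011,0.001,-0.026,-0.004,-0.096,1]]]}}

```text
t: 0.98
eef_pos: [0.4387, -0.4364, 0.2383]
eef_rot: [2.221, 1.847, 0.021]
force: [-0.3, 1.0, 0.7]
grip_width: 0.0855
gripper_force: 0.0
```

{"api": "send_rows", "payload": {"increments": [[[0.019,0.012,0,-0.026,-0.004,-0.096,1],[0.019,0.012,0.001,-0.026,-0.004,-0.096,1],[0.018,0.015,0.001,-0.026,-0.004,-0.096,1],[0.017,0.015,0,-0.026,-0.004,-0.096,1],[0.016,0.016,0.001,-0.026,-0.004,-0.096,1],[0.016,0.017,0.001,-0.026,-0.004,-0.096,1],[0.014,0.017,0.001,-0.026,-0.004,-0.096,1],[0.012,0.019,0.001,-0.026,-0.004,-0.096,1]]]}}

```text
t: 1.65
eef_pos: [0.542, -0.2885, 0.2296]
eef_rot: [1.263, 2.416, 0.032]
force: [-0.4, -0.3, -0.3]
grip_width: 0.0853
gripper_force: 0.0
```

{"api": "send_rows", "payload": {"increments": [[[0.012,0.019,0.001,-0.026,-0.004,-0.096,1],[0.011,0.02,0.001,-0.026,-0.004,-0.096,1],[0.009,0.021,0.002,-0.026,-0.004,-0.096,1],[0.008,0.021,0.002,-0.026,-0.004,-0.096,1],[0.006,0.021,0.001,-0.026,-0.004,-0.096,1],[0.006,0.022,0.002,-0.026,-0.004,-0.096,1],[0.003,0.022,0.002,-0.026,-0.004,-0.096,1],[0.003,0.023,0.002,-0.026,-0.004,-0.096,1],[0.001,0.022,0.003,-0.026,-0.004,-0.096,1],[0,0.022,0.002,-0.026,-0.004,-0.096,1]]]}}

```text
t: 2.48
eef_pos: [0.6026, -0.0732, 0.2183]
eef_rot: [-0.072, 2.615, 0.039]
force: [0.6, 1.1, -1.2]
grip_width: 0.0855
gripper_force: 0.0
```

```bash
python3 - <<'E'
from h import *
st()
p,d,P,c,T=shot("wrist","w1.png")
m=np.isfinite(P).all(2)
S=m&(P[...,2]>.122)&(P[...,2]<.136)&(abs(P[...,0]-.657)<.04)&(abs(P[...,1]+.07)<.04)
Q=P[S]; print(len(Q),Q[:,:2].min(0),Q[:,:2].max(0),np.median(Q[:,2])) if len(Q) else print("none")
if len(Q): print(cv2.minEnclosingCircle(Q[:,:2].astype(np.float32)*1000))
b=np.array([.6575,-.069,.123]); plan(b,tool(5,30,183),6,cyl=False)
E
```

```text
t 2.48 pos [ 0.6026 -0.0732  0.2183] joints [ 0.77  0.09 -0.66  1.93 -0.08  0.63  1.8 ] F [ 0.6  1.1 -1.2] w 0.0855 gf 0.0
tool x [-0.864 -0.043 -0.502] y [-0.059  0.998  0.014] z [ 0.5    0.042 -0.865]
1117 [ 0.64244569 -0.08428885] [ 0.67423666 -0.05086332] 0.12861604624700634
((658.6596069335938, -67.63648223876953), 16.773300170898438)
[0.0, -0.001, 0.018, 0.001, 0.0, 0.002]
[0.0, -0.001, 0.019, 0.001, 0.0, 0.002]
[0.0, -0.001, 0.018, 0.001, 0.0, 0.002]
[0.0, -0.001, 0.018, 0.001, 0.0, 0.002]
[0.0, -0.0, 0.018, 0.001, 0.0, 0.002]
[0.0, -0.001, 0.019, 0.001, 0.0, 0.002]
end [ 0.658  -0.0687  0.123 ] max mm 19.026297590440446 deg 0.12811725781509187
```

View pics/w1.png

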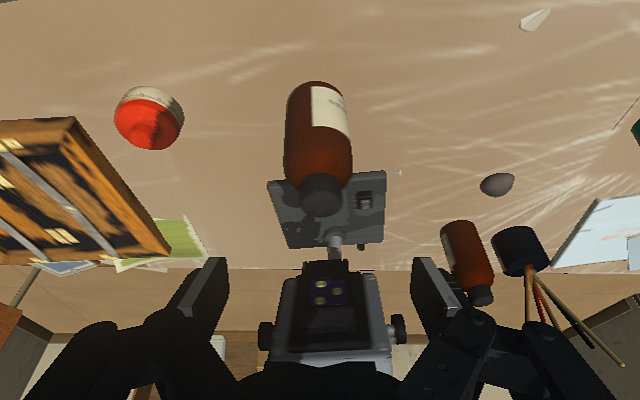

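Wrist view: cap at (321,194), cap centre (0.658,-0.068); the shroud mouth shows at about (330,283) between the fingers. Descending and gripping.

{"api": "send_rows", "payload": {"increments": [[[0,-0.001,0.018,0.001,0,0.002,1],[0,0,0.019,0.001,0,0.002,1],[0,-0.001,0.018,0.001,0,0.002,1],[0,0,0.018,0.001,0,0.002,1],[0,0,0.018,0.001,0,0.002,1],[0,-0.001,0.019,0.001,0,0.002,1],[0,0,0,0,0,0,1]]]}}

```text
t: 3.12
eef_pos: [0.657, -0.0729, 0.1196]
eef_rot: [-0.046, 2.621, 0.038]
force: [-0.1, -0.6, -0.6]
grip_width: 0.0857
gripper_force: 0.0
```

{"api": "send_rows", "payload": {"increments": [[[0,0,0,0,0,0,0],[0,0,0,0,0,0,0],[0,0,0,0,0,0,0],[0,0,0,0,0,0,0],[0,0,0,0,0,0,0],[0,0,0,0,0,0,0],[0,0,0,0,0,0,0],[0,0,0,0,0,0,0]]]}}

```text
t: 3.78
eef_pos: [0.6591, -0.0732, 0.1254]
eef_rot: [-0.047, 2.612, 0.035]
force: [-0.8, 0.3, 6.1]
grip_width: 0.0311
gripper_force: 63.2
```

```bash
python3 - <<'E'
from h import *
st(); p0,R0=now()
P,Q=plan(p0-.12*R0[:,2],R0,6,cyl=False)
tr=np.array([.530,-.346]); y=np.radians(11.7)
t=tr+.026*np.array([np.sin(y),-np.cos(y)]); dz=.003
print(t)
Rt=tool(-12,30,166)
a,b=plan(np.array([*t,P[2]-.03]),Rt,16,start=(P,Q))
plan(np.array([*t,.123+dz]),Rt,10,start=(a,b),cyl=False)
E
```

```text
t 3.78 pos [ 0.6591 -0.0732  0.1254] joints [ 0.59  0.32 -0.56  1.91  0.2   0.44  1.55] F [-0.8  0.3  6.1] w 0.0311 gf 63.2
tool x [-0.863 -0.027 -0.505] y [-0.04   0.999  0.016] z [ 0.504  0.034 -0.863]
[0.0, 0.0, -0.02, 0.0, 0.0, 0.0]
[0.0, 0.0, -0.02, 0.0, 0.0, 0.0]
[0.0, 0.0, -0.02, 0.0, 0.0, 0.0]
[0.0, -0.0, -0.02, 0.0, 0.0, 0.0]
[0.0, -0.0, -0.02, 0.0, 0.0, 0.0]
[0.0, -0.0, -0.02, 0.0, 0.0, 0.0]
end [ 0.5986 -0.0772  0.229 ] max mm 20.0 deg 0.0
[ 0.53527247 -0.37145979]
[0.001, -0.018, 0.001, 0.009, 0.0, 0.015]
[0.001, -0.019, 0.001, 0.009, 0.0, 0.015]
[0.002, -0.018, 0.001, 0.009, 0.0, 0.015]
[0.002, -0.019, 0.001, 0.009, 0.0, 0.015]
[0.002, -0.019, 0.001, 0.009, 0.0, 0.015]
[0.002, -0.018, 0.0, 0.009, 0.0, 0.015]
[0.002, -0.019, 0.001, 0.009, 0.0, 0.015]
[0.003, -0.019, 0.0, 0.009, 0.0, 0.015]
[0.003, -0.019, 0.0, 0.009, 0.0, 0.015]
[0.003, -0.019, 0.0, 0.009, 0.0, 0.015]
[0.003, -0.019, 0.0, 0.009, 0.0, 0.015]
[0.004, -0.019, 0.0, 0.009, 0.0, 0.015]
[0.004, -0.019, -0.0, 0.009, 0.0, 0.015]
[0.004, -0.019, -0.001, 0.009, 0.0, 0.015]
[0.004, -0.019, -0.0, 0.009, 0.0, 0.015]
[0.004, -0.02, -0.001, 0.009, 0.0, 0.015]
end [ 0.5354 -0.3719  0.1992] max mm 20.42057785666214 deg 1.0022668023553378
[0.004, -0.0, 0.006, -0.0, 0.0, 0.0]
[0.003, -0.0, 0.007, -0.0, 0.0, 0.0]
[0.004, -0.0, 0.006, -0.0, 0.0, 0.0]
[0.004, -0.0, 0.006, -0.0, 0.0, 0.0]
[0.003, -0.0, 0.007, -0.0, 0.0, 0.0]
[0.004, -0.0, 0.006, -0.0, 0.0, 0.0]
[0.004, -0.0, 0.006, -0.0, 0.0, 0.0]
[0.003, -0.0, 0.007, -0.0, 0.0, 0.0]
[0.004, -0.0, 0.006, -0.0, 0.0, 0.0]
[0.004, -0.0, 0.006, -0.0, 0.0, 0.0]
end [ 0.5352 -0.3709  0.1261] max mm 7.615773105863909 deg 0.0
```

{"api": "send_rows", "payload": {"increments": [[[0,0,-0.015,0,0,0,0],[0,0,-0.02,0,0,0,0],[0,0,-0.02,0,0,0,0],[0,0,-0.02,0,0,0,0],[0,0,-0.02,0,0,0,0],[0,0,-0.025,0,0,0,0]]]}}

```text
t: 4.28
eef_pos: [0.5963, -0.0773, 0.2266]
eef_rot: [-0.047, 2.618, 0.037]
force: [-0.5, -0.8, -2.1]
grip_width: 0.0307
gripper_force: 62.9
```

```bash
python3 - <<'E'
from h import *
st()
p,d,P,c,T=shot("scene","s2.png"); cv2.imwrite("pics/s2c.png",cv2.resize(p[90:260,230:450,::-1],None,fx=3,fy=3,interpolation=cv2.INTER_CUBIC))
E
```

```text
t 4.28 pos [ 0.5963 -0.0773  0.2266] joints [ 0.8   0.06 -0.69  1.93 -0.1   0.65  1.8 ] F [-0.5 -0.8 -2.1] w 0.0307 gf 62.9
tool x [-0.866 -0.026 -0.499] y [-0.04   0.999  0.017] z [ 0.499  0.035 -0.866]
```

View pics/s2c.png

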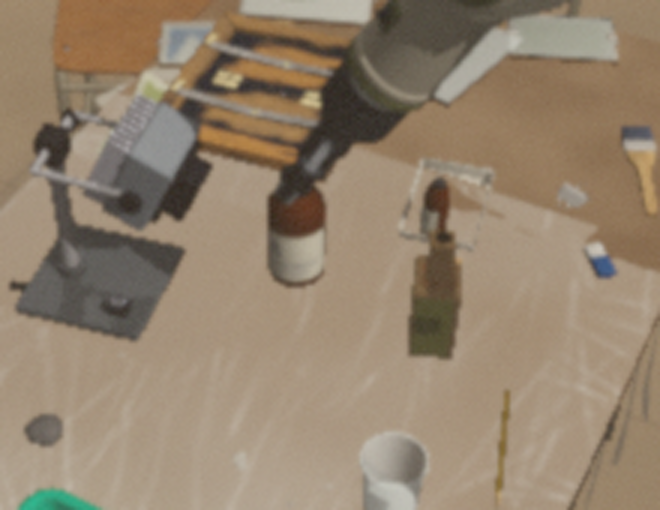

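Bottle hangs upright in the gripper at (297,240). Carrying to the card tray.

{"api": "send_rows", "payload": {"increments": [[[0.001,-0.018,0.001,0.009,0,0.015,0],[0.001,-0.019,0.001,0.009,0,0.015,0],[0.002,-0.018,0.001,0.009,0,0.015,0],[0.002,-0.019,0.001,0.009,0,0.015,0],[0.002,-0.019,0.001,0.009,0,0.015,0],[0.002,-0.018,0,0.009,0,0.015,0],[0.002,-0.019,0.001,0.009,0,0.015,0],[0.003,-0.019,0,0.009,0,0.015,0]]]}}

```text
t: 5.0
eef_pos: [0.5845, -0.2275, 0.2118]
eef_rot: [0.138, 2.615, -0.016]
force: [-0.3, 0.6, -1.7]
grip_width: 0.031
gripper_force: 63.1
```

{"api": "send_rows", "payload": {"increments": [[[0.003,-0.019,0,0.009,0,0.015,0],[0.003,-0.019,0,0.009,0,0.015,0],[0.003,-0.019,0,0.009,0,0.015,0],[0.004,-0.019,0,0.009,0,0.015,0],[0.004,-0.019,0,0.009,0,0.015,0],[0.004,-0.019,-0.001,0.009,0,0.015,0],[0.004,-0.019,0,0.009,0,0.015,0],[0.004,-0.02,-0.001,0.009,0,0.015,0]]]}}

```text
t: 5.67
eef_pos: [0.5338, -0.3734, 0.1973]
eef_rot: [0.319, 2.602, -0.069]
force: [-0.4, -1.3, -1.9]
grip_width: 0.0314
gripper_force: 63.1
```

```bash
python3 - <<'E'
from h import *
st(); p0,R0=now()
p,d,P,c,T=shot("side","s3.png")
m=np.isfinite(P).all(2)
Q=P[m&(P[...,2]>.05)&(P[...,2]<.14)&(abs(P[...,0]-.535)<.05)&(P[...,1]<-.335)&(P[...,1]>-.43)]
print(len(Q),Q.min(0),Q.max(0))
plan(np.array([.534,-.371,.1375]),tool(-12,30,166),6,cyl=False)
E
```

```text
t 5.67 pos [ 0.5338 -0.3734  0.1973] joints [ 1.11  0.22 -0.49  1.83 -0.18  0.64  2.1 ] F [-0.4 -1.3 -1.9] w 0.0314 gf 63.1
tool x [-0.84   0.213 -0.498] y [0.239 0.971 0.012] z [ 0.486 -0.109 -0.867]
386 [ 0.50521952 -0.40468195  0.07262559] [ 0.56407785 -0.3774357   0.13982214]
[0.005, 0.001, 0.009, -0.002, -0.0, -0.001]
[0.005, 0.001, 0.008, -0.002, -0.0, -0.001]
[0.004, 0.002, 0.009, -0.002, -0.0, -0.001]
[0.005, 0.001, 0.009, -0.002, -0.0, -0.001]
[0.005, 0.001, 0.008, -0.002, -0.0, -0.001]
[0.005, 0.001, 0.009, -0.002, -0.0, -0.001]
end [ 0.5336 -0.3712  0.1374] max mm 10.3440804327886 deg 0.12811725781509187
```

{"api": "send_rows", "payload": {"increments": [[[0.005,0.001,0.009,-0.002,0,-0.001,0],[0.005,0.001,0.008,-0.002,0,-0.001,0],[0.004,0.002,0.009,-0.002,0,-0.001,0],[0.005,0.001,0.009,-0.002,0,-0.001,0],[0.005,0.001,0.008,-0.002,0,-0.001,0],[0.003,0,0.005,0,0,0,0],[0.002,0,0.004,0,0,0,0],[0.001,0,0.0025,0,0,0,0],[0.001,0,0.0025,0,0,0,0]]]}}

```text
t: 6.47
eef_pos: [0.5379, -0.3656, 0.1327]
eef_rot: [0.307, 2.602, -0.057]
force: [0.0, 0.4, -1.8]
grip_width: 0.0307
gripper_force: 63.1
```

```bash
python3 -c "
from h import *
st()"
```

```text
t 6.47 pos [ 0.5379 -0.3656  0.1327] joints [ 1.09  0.3  -0.49  1.9  -0.16  0.5   2.11] F [ 0.   0.4 -1.8] w 0.0307 gf 63.1
tool x [-0.842  0.206 -0.499] y [0.228 0.973 0.018] z [ 0.489 -0.099 -0.866]
```

{"api": "send_rows", "payload": {"increments": [[[0.002,-0.002,0.001,0,0,0,0],[0.002,-0.002,0.001,0,0,0,0],[0.001,-0.002,0.001,0,0,0,0],[0,0,0,0,0,0,0],[0,0,0,0,0,0,0]]]}}

```text
t: 6.88
eef_pos: [0.5334, -0.3711, 0.1277]
eef_rot: [0.308, 2.602, -0.057]
force: [-0.3, 0.6, -2.1]
grip_width: 0.0309
gripper_force: 63.2
```

```bash
python3 -c "
from h import *
st()"
```

```text
t 6.88 pos [ 0.5334 -0.3711  0.1277] joints [ 1.1   0.31 -0.49  1.9  -0.17  0.5   2.13] F [-0.3  0.6 -2.1] w 0.0309 gf 63.2
tool x [-0.842  0.207 -0.499] y [0.229 0.973 0.018] z [ 0.489 -0.099 -0.867]
```

{"api": "send_rows", "payload": {"increments": [[[0.0005,0,0.001,0,0,0,0],[0.0005,0,0.001,0,0,0,0],[0,0,0,0,0,0,0]]]}}

```text
t: 7.13
eef_pos: [0.5351, -0.3711, 0.1273]
eef_rot: [0.306, 2.599, -0.059]
force: [-3.2, 1.5, 6.9]
grip_width: 0.0311
gripper_force: 64.6
```

{"api": "send_rows", "payload": {"increments": [[[-0.0005,0,-0.001,0,0,0,0],[0,0,0,0,0,0,0.55],[0,0,0,0,0,0,0.9],[0,0,0,0,0,0,1],[0,0,0,0,0,0,1],[0,0,0,0,0,0,1]]]}}

```text
t: 7.63
eef_pos: [0.5337, -0.3706, 0.1264]
eef_rot: [0.307, 2.602, -0.057]
force: [-0.6, -0.2, -0.2]
grip_width: 0.0851
gripper_force: 0.0
```

{"api": "send_rows", "payload": {"increments": [[[0,0,-0.01,0,0,0,1],[0,0,-0.02,0,0,0,1],[0,0,-0.03,0,0,0,1],[0,0,-0.03,0,0,0,1],[0,0,-0.03,0,0,0,1],[0,0,0,0,0,0,1]]]}}

```text
t: 8.13
eef_pos: [0.4746, -0.3605, 0.237]
eef_rot: [0.307, 2.597, -0.066]
force: [0.9, -0.6, -0.7]
grip_width: 0.0853
gripper_force: 0.0
```

```bash
python3 - <<'E'
from h import *
st()
p,d,P,c,T=shot("wrist","w4.png")
m=np.isfinite(P).all(2)
S=m&(P[...,2]>.124)&(P[...,2]<.14)&(abs(P[...,0]-.535)<.04)&(abs(P[...,1]+.37)<.04)
Q=P[S]; print(len(Q),np.median(Q[:,2]),cv2.minEnclosingCircle(Q[:,:2].astype(np.float32)*1000) if len(Q) else 0)
# go to view pose facing the lamp mouth from robot side, camera looking along shroud axis
lam=8; Ro=tool(lam,25,lam+180)
print("cam dir for candidate tilt:",(tool(lam,60,lam+180)@camera_info("wrist")["T_tool_cam"][:3,2]).round(2))
E
```

```text
t 8.13 pos [ 0.4746 -0.3605  0.237 ] joints [ 1.25  0.07 -0.53  1.9  -0.33  0.74  2.26] F [ 0.9 -0.6 -0.7] w 0.0853 gf 0.0
tool x [-0.839  0.205 -0.504] y [0.23  0.973 0.012] z [ 0.493 -0.106 -0.864]
1016 0.13043538968059967 ((535.87890625, -365.3678283691406), 16.772912979125977)
cam dir for candidate tilt: [ 0.97  0.14 -0.19]
```

View pics/w4.png

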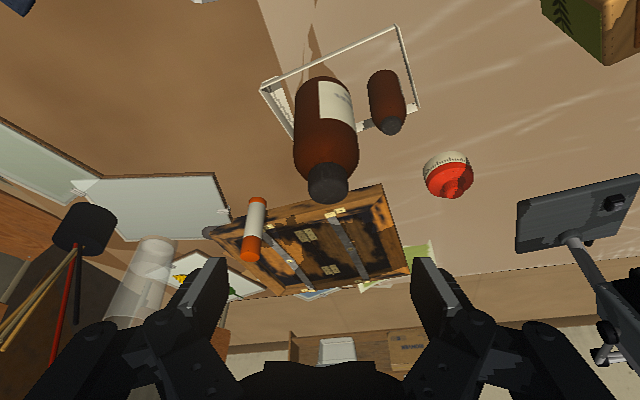

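Wrist view: bottle stands in the card tray (cap (327,180)), dropper upright beside it (387,120). Next a look into the lamp mouth.

```bash
python3 - <<'E'
from h import *
plan(np.array([.56,-.06,.26]),tool(8,48,188),14)
E
```

```text
[-0.007, 0.022, 0.002, -0.016, -0.022, -0.021]
[-0.006, 0.022, 0.002, -0.016, -0.022, -0.021]
[-0.006, 0.023, 0.002, -0.016, -0.022, -0.021]
[-0.005, 0.022, 0.002, -0.016, -0.022, -0.021]
[-0.006, 0.022, 0.003, -0.016, -0.022, -0.021]
[-0.005, 0.022, 0.002, -0.016, -0.022, -0.021]
[-0.004, 0.022, 0.002, -0.016, -0.022, -0.021]
[-0.005, 0.022, 0.002, -0.016, -0.022, -0.021]
[-0.004, 0.022, 0.001, -0.016, -0.022, -0.021]
[-0.004, 0.022, 0.002, -0.016, -0.022, -0.021]
[-0.004, 0.022, 0.001, -0.016, -0.022, -0.021]
[-0.003, 0.022, 0.002, -0.016, -0.022, -0.021]
[-0.004, 0.022, 0.001, -0.016, -0.022, -0.021]
[-0.003, 0.022, 0.001, -0.016, -0.022, -0.021]
end [ 0.5603 -0.0598  0.2601] max mm 23.853720883753123 deg 1.9690084558893772
```

{"api": "send_rows", "payload": {"increments": [[[-0.007,0.022,0.002,-0.016,-0.022,-0.021,1],[-0.006,0.022,0.002,-0.016,-0.022,-0.021,1],[-0.006,0.023,0.002,-0.016,-0.022,-0.021,1],[-0.005,0.022,0.002,-0.016,-0.022,-0.021,1],[-0.006,0.022,0.003,-0.016,-0.022,-0.021,1],[-0.005,0.022,0.002,-0.016,-0.022,-0.021,1],[-0.004,0.022,0.002,-0.016,-0.022,-0.021,1]]]}}

```text
t: 8.77
eef_pos: [0.5389, -0.2109, 0.2428]
eef_rot: [0.066, 2.459, 0.015]
force: [0.1, 0.3, 0.9]
grip_width: 0.0855
gripper_force: 0.0
```

{"api": "send_rows", "payload": {"increments": [[[-0.005,0.022,0.002,-0.016,-0.022,-0.021,1],[-0.004,0.022,0.001,-0.016,-0.022,-0.021,1],[-0.004,0.022,0.002,-0.016,-0.022,-0.021,1],[-0.004,0.022,0.001,-0.016,-0.022,-0.021,1],[-0.003,0.022,0.002,-0.016,-0.022,-0.021,1],[-0.004,0.022,0.001,-0.016,-0.022,-0.021,1],[-0.003,0.022,0.001,-0.016,-0.022,-0.021,1],[0,0,0,0,0,0,1]]]}}

```text
t: 9.43
eef_pos: [0.5593, -0.0537, 0.2562]
eef_rot: [-0.163, 2.3, 0.083]
force: [0.1, 1.0, -0.2]
grip_width: 0.0853
gripper_force: 0.0
```

```bash
python3 - <<'E'
from h import *
st()
p,d,P,c,T=shot("wrist","w5.png"); np.savez("w5.npz",p=p,d=d,P=P,T=T)
Ti=np.linalg.inv(T); q=Ti[:3,:3]@np.array([.712,-.061,.17])+Ti[:3,3]
u=c["fx"]*q[0]/q[2]+c["cx"]; v=c["fy"]*q[1]/q[2]+c["cy"]; print("mouth px",u,v,q[2])
a,b=int(max(0,u-100)),int(max(0,v-75)); print("crop origin",a,b)
cv2.imwrite("pics/w5c.png",cv2.resize(p[b:b+150,a:a+200,::-1],None,fx=4,fy=4,interpolation=cv2.INTER_CUBIC))
E
```

```text
t 9.43 pos [ 0.5593 -0.0537  0.2562] joints [ 0.97 -0.21 -0.69  2.22 -1.05  0.49  2.77] F [ 0.1  1.  -0.2] w 0.0853 gf 0.0
tool x [-0.663 -0.091 -0.743] y [-0.144  0.99   0.007] z [ 0.734  0.112 -0.669]
mouth px 288.11919095843575 213.0761775681577 0.3160252054219175
crop origin 188 138
```

View pics/w5c.png

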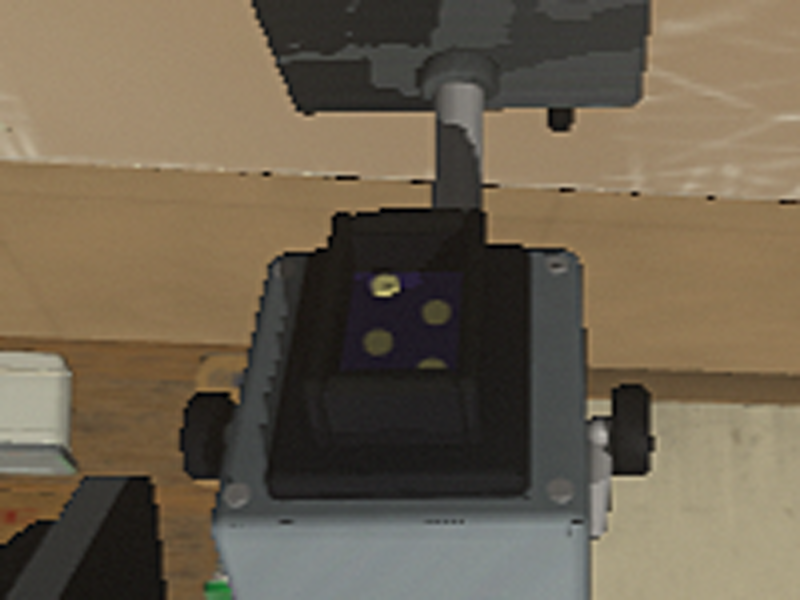

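```bash
python3 - <<'E'
from h import *
D=np.load("w5.npz"); P=D["P"]; p=D["p"].astype(int)
def frame(yaw,m):
    y=np.radians(yaw);a=np.radians(25)
    x=np.array([np.cos(a)*np.cos(y),np.cos(a)*np.sin(y),np.sin(a)]); yy=np.array([-np.sin(y),np.cos(y),0]); return np.stack([x,yy,np.cross(x,yy)],1)
yaw=8; m=np.array([.712,-.061,.17])
for it in range(3):
    F=frame(yaw,m); L=(P-m)@F; ok=np.isfinite(L).all(2)
    pl=ok&(abs(L[...,1])<.047)&(abs(L[...,2])<.06)&(abs(L[...,0]-.022)<.008)
    Q=P[pl]; c=Q.mean(0); n=np.linalg.svd(Q-c,full_matrices=False)[2][2]; n*=np.sign(n[0])
    for _ in range(5):
        g=abs((Q-c)@n)<.003; c=Q[g].mean(0); n=np.linalg.svd(Q[g]-c,full_matrices=False)[2][2]; n*=np.sign(n[0])
    print("plate normal yaw",np.degrees(np.arctan2(n[1],n[0])),"elev",np.degrees(np.arcsin(n[2])),"n",g.sum(),"offset x",((c-m)@F)[0])
    yaw_n=np.degrees(np.arctan2(n[1],n[0]))
    LL=(Q[g]-m)@F; print("plate y",np.percentile(LL[:,1],[.5,99.5]).round(4),"z",np.percentile(LL[:,2],[.5,99.5]).round(4))
    lip=ok&(abs(L[...,1])<.03)&(abs(L[...,2])<.045)&(abs(L[...,0])<.012)
    X=L[lip]; x0=np.percentile(X[:,0],3); lp=X[X[:,0]<x0+.004]
    print("lip x0",round(x0,4),len(lp),"y",np.percentile(lp[:,1],[1,99]).round(4),"z",np.percentile(lp[:,2],[1,99]).round(4), "hist",np.histogram(X[:,0],bins=12,range=(-.012,.012))[0])
    m=m+F@np.array([x0+.001,np.percentile(lp[:,1],[1,99]).mean(),np.percentile(lp[:,2],[1,99]).mean()]); yaw=yaw_n
    print("mouth",m.round(4))
# base: from first views, with edges
A=[]
for nme in ["scene","side"]:
    z=np.load(nme+"0.npz"); Pp=z["P"].reshape(-1,3); pp=z["p"].reshape(-1,3).astype(int)
    k=np.isfinite(Pp).all(1)&(Pp[:,2]>.003)&(Pp[:,2]<.022)&(Pp[:,0]>.7)&(Pp[:,0]<.96)&(abs(Pp[:,1]+.045)<.14)&(pp.max(1)<115)&(np.ptp(pp,axis=1)<25)
    Q=Pp[k,:2]; 
    im=np.zeros((600,600),np.uint8); im[((Q[:,1]+.25)*1500).astype(int),((Q[:,0]-.65)*1500).astype(int)]=255
    im=cv2.morphologyEx(im,cv2.MORPH_CLOSE,np.ones((7,7))); im=cv2.morphologyEx(im,cv2.MORPH_OPEN,np.ones((9,9)))
    cs=max(cv2.findContours(im,0,2)[0],key=cv2.contourArea); r=cv2.minAreaRect(cs); print(nme,"base c",r[0][0]/1500+.65,r[0][1]/1500-.25,"size",np.array(r[1])/1.5,"ang",r[2])
E
```

```text
plate normal yaw 10.059973520701966 elev 24.542515671445315 n 2417 offset x 0.02271973063756635
plate y [-0.0424  0.0453] z [-0.0425  0.0508]
lip x0 -0.0083 801 y [-0.0192  0.0205] z [-0.0261  0.0335] hist [  0 114 537 175  99 114 115 129 110 120 140 366]
mouth [ 0.7038 -0.0615  0.1703]
plate normal yaw 9.203656835768413 elev 23.052374497204216 n 2308 offset x 0.021154472801784195
plate y [-0.0304  0.0302] z [-0.0375  0.0395]
lip x0 -0.0009 814 y [-0.0198  0.0196] z [-0.0298  0.0297] hist [  0   0   0   0   1 305 426 133 101 113 121 119]
mouth [ 0.7039 -0.0616  0.1703]
plate normal yaw 9.133714651238083 elev 22.989748202406016 n 2307 offset x 0.02103788579112456
plate y [-0.03    0.0305] z [-0.037   0.0396]
lip x0 -0.001 809 y [-0.0198  0.0198] z [-0.0298  0.0298] hist [  0   0   0   0   1 331 404 137  98 110 124 119]
mouth [ 0.7039 -0.0616  0.1703]
scene base c 0.7556666666666667 0.010000000000000009 size [12.         12.66666667] ang 90.0
side base c 0.8219925537109375 -0.10781686401367188 size [34.32258352 22.3176829 ] ang 5.906141757965088
```

Crop: square-on view of the shroud, mouth spanning about (318–482, 212–440) in the crop; depth gives mouth centre (0.704, -0.062, 0.170), lip 40x60, lamp yaw ≈ 9.3°. Now to above the vase.

```bash
python3 - <<'E'
from h import *
plan(np.array([.4605,-.141,.28]),tool(0,0,112),18)
E
```

```text
[0.003, -0.005, -0.005, 0.031, 0.039, 0.069]
[0.003, -0.005, -0.005, 0.031, 0.039, 0.069]
[0.002, -0.005, -0.005, 0.031, 0.039, 0.069]
[0.003, -0.006, -0.005, 0.031, 0.039, 0.069]
[0.002, -0.006, -0.004, 0.031, 0.039, 0.069]
[0.003, -0.006, -0.004, 0.031, 0.039, 0.069]
[0.002, -0.006, -0.004, 0.031, 0.039, 0.069]
[0.001, -0.006, -0.003, 0.031, 0.039, 0.069]
[0.002, -0.006, -0.004, 0.031, 0.039, 0.069]
[0.001, -0.007, -0.003, 0.031, 0.039, 0.069]
[0.001, -0.007, -0.003, 0.031, 0.039, 0.069]
[0.001, -0.006, -0.002, 0.031, 0.039, 0.069]
[0.001, -0.007, -0.003, 0.031, 0.039, 0.069]
[-0.0, -0.007, -0.002, 0.031, 0.039, 0.069]
[-0.0, -0.007, -0.002, 0.031, 0.039, 0.069]
[-0.001, -0.007, -0.002, 0.031, 0.039, 0.069]
[-0.0, -0.007, -0.002, 0.031, 0.039, 0.069]
[-0.001, -0.006, -0.001, 0.031, 0.039, 0.069]
end [ 0.4609 -0.1408  0.2799] max mm 8.366600265340756 deg 4.876204096747291
```

{"api": "send_rows", "payload": {"increments": [[[0.003,-0.005,-0.005,0.031,0.039,0.069,1],[0.003,-0.005,-0.005,0.031,0.039,0.069,1],[0.002,-0.005,-0.005,0.031,0.039,0.069,1],[0.003,-0.006,-0.005,0.031,0.039,0.069,1],[0.002,-0.006,-0.004,0.031,0.039,0.069,1],[0.003,-0.006,-0.004,0.031,0.039,0.069,1],[0.002,-0.006,-0.004,0.031,0.039,0.069,1],[0.001,-0.006,-0.003,0.031,0.039,0.069,1],[0.002,-0.006,-0.004,0.031,0.039,0.069,1]]]}}

```text
t: 10.23
eef_pos: [0.513, -0.1052, 0.269]
eef_rot: [0.73, 2.591, 0.048]
force: [-0.2, -0.2, -0.9]
grip_width: 0.0851
gripper_force: 0.0
```

{"api": "send_rows", "payload": {"increments": [[[0.001,-0.007,-0.003,0.031,0.039,0.069,1],[0.001,-0.007,-0.003,0.031,0.039,0.069,1],[0.001,-0.006,-0.002,0.031,0.039,0.069,1],[0.001,-0.007,-0.003,0.031,0.039,0.069,1],[0,-0.007,-0.002,0.031,0.039,0.069,1],[0,-0.007,-0.002,0.031,0.039,0.069,1],[-0.001,-0.007,-0.002,0.031,0.039,0.069,1],[0,-0.007,-0.002,0.031,0.039,0.069,1],[-0.001,-0.006,-0.001,0.031,0.039,0.069,1],[0,0,0,0,0,0,1]]]}}

```text
t: 11.07
eef_pos: [0.4628, -0.1458, 0.2793]
eef_rot: [1.748, 2.601, 0.006]
force: [-1.0, 0.4, 0.5]
grip_width: 0.0856
gripper_force: 0.0
```

```bash
python3 - <<'E'
from h import *
st()
p,d,P,c,T=shot("wrist","w6.png")
m=np.isfinite(P).all(2)&(abs(P[...,0]-.46)<.07)&(abs(P[...,1]+.14)<.07)
for lo,hi in [(.143,.16),(.088,.103)]:
    Q=P[m&(P[...,2]>lo)&(P[...,2]<hi)]; r=cv2.minAreaRect(Q[:,:2].astype(np.float32)*1000) if len(Q) else 0; print(len(Q),r,np.median(Q[:,2]) if len(Q) else 0)
E
```

```text
t 11.07 pos [ 0.4628 -0.1458  0.2793] joints [ 1.26  0.19 -1.14  1.66  0.18  1.39  0.48] F [-1.   0.4  0.5] w 0.0856 gf 0.0
tool x [-0.378  0.926 -0.004] y [0.926 0.378 0.007] z [ 0.008 -0.001 -1.   ]
1090 ((462.11822509765625, -140.7585906982422), (27.460494995117188, 28.364246368408203), 21.382802963256836) 0.1493691002684982
1837 ((461.9922790527344, -140.43252563476562), (50.1677131652832, 63.7877082824707), 21.132003784179688) 0.09527309303566062
```

```bash
python3 - <<'E'
from h import *
plan(np.array([.462,-.1405,.126]),tool(0,0,111.2),9,cyl=False)
E
```

```text
[0.001, -0.0, 0.017, 0.001, 0.001, 0.003]
[0.0, -0.0, 0.017, 0.001, 0.001, 0.003]
[0.001, -0.0, 0.017, 0.001, 0.001, 0.003]
[0.0, -0.001, 0.017, 0.001, 0.001, 0.003]
[0.001, 0.0, 0.017, 0.001, 0.001, 0.003]
[-0.0, 0.0, 0.017, 0.001, 0.001, 0.003]
[0.0, 0.0, 0.017, 0.001, 0.001, 0.003]
[0.001, 0.0, 0.017, 0.001, 0.001, 0.003]
[0.0, 0.0, 0.017, 0.001, 0.001, 0.003]
end [ 0.4619 -0.1408  0.1263] max mm 17.029386365926403 deg 0.19002860271582586
```

{"api": "send_rows", "payload": {"increments": [[[0.001,0,0.017,0.001,0.001,0.003,1],[0.001,0,0.017,0.001,0.001,0.003,1],[0.001,0,0.017,0.001,0.001,0.003,1],[0.001,-0.001,0.017,0.001,0.001,0.003,1],[0.001,0,0.017,0.001,0.001,0.003,1],[0,0,0.017,0.001,0.001,0.003,1],[0,0,0.017,0.001,0.001,0.003,1],[0,0,0.013,0.001,0.001,0.003,1],[0,0,0,0,0,0,1],[0,0,0,0,0,0,1]]]}}

```text
t: 11.95
eef_pos: [0.4609, -0.1384, 0.1479]
eef_rot: [-1.771, -2.595, -0.002]
force: [-0.2, 1.2, -0.0]
grip_width: 0.0849
gripper_force: 0.0
```

```bash
python3 - <<'E'
from h import *
st(); plan(np.array([.462,-.1405,.126]),tool(0,0,111.2),1,cyl=False)
E
```

```text
t 11.95 pos [ 0.4609 -0.1384  0.1479] joints [ 1.16  0.33 -1.08  1.86  0.31  1.14  0.34] F [-0.2  1.2 -0. ] w 0.0849 gf 0.0
tool x [-0.364  0.931  0.001] y [0.931 0.364 0.001] z [ 0.001  0.001 -1.   ]
[-0.0023, 0.0003, 0.0219, 0.001, -0.001, 0.003]
end [ 0.462  -0.1405  0.126 ] max mm 22.022488506070335 deg 0.19002860271582586
```

{"api": "send_rows", "payload": {"increments": [[[-0.0023,0,0.008,0.001,-0.001,0.003,1],[0,0,0.008,0,0,0,1],[0,0,0.006,0,0,0,1],[0,0,0,0,0,0,1]]]}}

```text
t: 12.28
eef_pos: [0.4613, -0.1408, 0.1247]
eef_rot: [-1.776, -2.59, 0.001]
force: [-0.3, -0.1, -0.5]
grip_width: 0.0853
gripper_force: 0.0
```

{"api": "send_rows", "payload": {"increments": [[[0,0,0,0,0,0,0],[0,0,0,0,0,0,0],[0,0,0,0,0,0,0],[0,0,0,0,0,0,0],[0,0,0,0,0,0,0],[0,0,0,0,0,0,0],[0,0,0,0,0,0,0],[0,0,0,0,0,0,0]]]}}

```text
t: 12.95
eef_pos: [0.4622, -0.1409, 0.1262]
eef_rot: [1.776, 2.59, -0.001]
force: [-1.2, -0.8, 4.3]
grip_width: 0.0275
gripper_force: 59.6
```

```bash
python3 - <<'E'
from h import *
st()
E
```

```text
t 12.95 pos [ 0.4622 -0.1409  0.1262] joints [ 1.13  0.36 -1.06  1.88  0.35  1.1   0.31] F [-1.2 -0.8  4.3] w 0.0275 gf 59.6
tool x [-0.36   0.933 -0.001] y [0.933 0.36  0.   ] z [ 0.    -0.001 -1.   ]
```

```bash
cat >> h.py <<'E'
M=np.array([.7039,-.0616,.1703]); LAM=9.3; HZ=.126
def frame(yaw=LAM):
    y=np.radians(yaw);a=np.radians(25)
    x=np.array([np.cos(a)*np.cos(y),np.cos(a)*np.sin(y),np.sin(a)]); yy=np.array([-np.sin(y),np.cos(y),0]); return np.stack([x,yy,np.cross(x,yy)],1)
def press(face,s,m=None,hz=None):
    m=M if m is None else m; hz=HZ if hz is None else hz
    F=frame(); x,y,z=F.T
    vx,vy,h={"left":(y,-x,.032),"front":(x,y,.025),"right":(-y,x,.032)}[face]
    Rt=np.stack([vy,vx,-z],1); assert np.linalg.det(Rt)>.9
    return m+x*(s-h)+z*(hz-.048),Rt
E
python3 - <<'E'
from h import *
st(); p0,R0=now()
up=plan(p0+[0,0,.12],R0,5,cyl=False)
p1,R1=press("left",-.07); print(p1)
plan(p1,R1,18,start=up)
E
```

```text
t 12.95 pos [ 0.4622 -0.1409  0.1262] joints [ 1.13  0.36 -1.06  1.88  0.35  1.1   0.31] F [-1.2 -0.8  4.3] w 0.0275 gf 59.6
tool x [-0.36   0.933 -0.001] y [0.933 0.36  0.   ] z [ 0.    -0.001 -1.   ]
[-0.0, 0.0, -0.024, 0.0, 0.0, 0.0]
[-0.0, 0.0, -0.024, 0.0, 0.0, 0.0]
[-0.0, 0.0, -0.024, 0.0, 0.0, 0.0]
[-0.0, 0.0, -0.024, 0.0, 0.0, 0.0]
[-0.0, 0.0, -0.024, 0.0, 0.0, 0.0]
end [ 0.4621 -0.1408  0.2462] max mm 24.0 deg 0.0
[ 0.58014077 -0.08186635  0.19788494]
[-0.0, 0.007, 0.003, -0.017, -0.02, -0.075]
[-0.001, 0.007, 0.003, -0.017, -0.02, -0.075]
[-0.001, 0.007, 0.002, -0.017, -0.02, -0.075]
[-0.001, 0.007, 0.004, -0.017, -0.02, -0.075]
[-0.002, 0.007, 0.003, -0.017, -0.02, -0.075]
[-0.002, 0.007, 0.003, -0.017, -0.02, -0.075]
[-0.002, 0.006, 0.004, -0.017, -0.02, -0.075]
[-0.003, 0.006, 0.003, -0.017, -0.02, -0.075]
[-0.003, 0.006, 0.004, -0.017, -0.02, -0.075]
[-0.003, 0.006, 0.004, -0.017, -0.02, -0.075]
[-0.004, 0.006, 0.004, -0.017, -0.02, -0.075]
[-0.003, 0.005, 0.005, -0.017, -0.02, -0.075]
[-0.005, 0.006, 0.004, -0.017, -0.02, -0.075]
[-0.004, 0.004, 0.005, -0.017, -0.02, -0.075]
[-0.004, 0.005, 0.004, -0.017, -0.02, -0.075]
[-0.005, 0.004, 0.005, -0.017, -0.02, -0.075]
[-0.005, 0.004, 0.005, -0.017, -0.02, -0.075]
[-0.005, 0.003, 0.006, -0.017, -0.02, -0.075]
end [ 0.5802 -0.0821  0.1976] max mm 8.77496438739212 deg 4.552761721633821
```

{"api": "send_rows", "payload": {"increments": [[[0,0,-0.01,0,0,0,0],[0,0,-0.02,0,0,0,0],[0,0,-0.024,0,0,0,0],[0,0,-0.024,0,0,0,0],[0,0,-0.024,0,0,0,0],[0,0,-0.018,0,0,0,0]]]}}

```text
t: 13.45
eef_pos: [0.4621, -0.1402, 0.248]
eef_rot: [1.775, 2.591, -0.0]
force: [1.4, 0.6, -2.6]
grip_width: 0.0273
gripper_force: 59.6
```

{"api": "send_rows", "payload": {"increments": [[[0,0.007,0.003,-0.017,-0.02,-0.075,0],[-0.001,0.007,0.003,-0.017,-0.02,-0.075,0],[-0.001,0.007,0.002,-0.017,-0.02,-0.075,0],[-0.001,0.007,0.004,-0.017,-0.02,-0.075,0],[-0.002,0.007,0.003,-0.017,-0.02,-0.075,0],[-0.002,0.007,0.003,-0.017,-0.02,-0.075,0],[-0.002,0.006,0.004,-0.017,-0.02,-0.075,0],[-0.003,0.006,0.003,-0.017,-0.02,-0.075,0],[-0.003,0.006,0.004,-0.017,-0.02,-0.075,0]]]}}

```text
t: 14.2
eef_pos: [0.5215, -0.1156, 0.2219]
eef_rot: [0.748, 2.813, 0.034]
force: [0.2, -0.1, -2.3]
grip_width: 0.0276
gripper_force: 59.5
```

{"api": "send_rows", "payload": {"increments": [[[-0.003,0.006,0.004,-0.017,-0.02,-0.075,0],[-0.004,0.006,0.004,-0.017,-0.02,-0.075,0],[-0.003,0.005,0.005,-0.017,-0.02,-0.075,0],[-0.005,0.006,0.004,-0.017,-0.02,-0.075,0],[-0.004,0.004,0.005,-0.017,-0.02,-0.075,0],[-0.004,0.005,0.004,-0.017,-0.02,-0.075,0],[-0.005,0.004,0.005,-0.017,-0.02,-0.075,0],[-0.005,0.004,0.005,-0.017,-0.02,-0.075,0],[-0.005,0.003,0.006,-0.017,-0.02,-0.075,0],[0,0,0,0,0,0,0]]]}}

```text
t: 15.03
eef_pos: [0.5794, -0.0821, 0.1962]
eef_rot: [-0.236, 2.697, 0.063]
force: [-0.3, -1.0, -2.3]
grip_width: 0.0279
gripper_force: 59.7
```

```bash
python3 - <<'E'
from h import *
st(); p,d,P,c,T=shot("side","s7.png"); p2=shot("scene")[0]
a=p[150:300,270:470,::-1]; b=p2[90:240,230:430,::-1]
cv2.imwrite("pics/s7c.png",cv2.resize(np.hstack([a,b]),None,fx=2,fy=2,interpolation=cv2.INTER_CUBIC))
p1,R1=press("left",-.025); plan(p1,R1,5,cyl=False)
E
```

```text
t 15.03 pos [ 0.5794 -0.0821  0.1962] joints [ 1.39  0.4  -1.43  1.9   0.42  0.78  1.56] F [-0.3 -1.  -2.3] w 0.0279 gf 59.7
tool x [-0.893 -0.156 -0.422] y [-0.175  0.985  0.008] z [ 0.414  0.081 -0.907]
[-0.009, -0.0, -0.0, 0.002, -0.0, 0.001]
[-0.009, -0.0, -0.0, 0.002, -0.0, 0.001]
[-0.01, -0.0, -0.0, 0.002, -0.0, 0.001]
[-0.009, -0.0, -0.0, 0.002, -0.0, 0.001]
[-0.009, -0.0, -0.001, 0.002, -0.0, 0.001]
end [ 0.6201 -0.0753  0.2172] max mm 10.0 deg 0.12811725781509187
```

View pics/s7c.png

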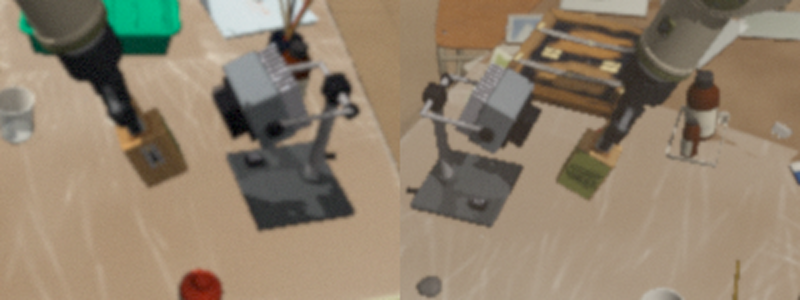

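Left half (side view): vase tilted with keyhole back towards -y at (155,155), so its left side faces the shroud; right half: bottle and dropper upright in the tray. Approaching.

{"api": "send_rows", "payload": {"increments": [[[-0.009,0,0,0.002,0,0.001,0],[-0.009,0,0,0.002,0,0.001,0],[-0.01,0,0,0.002,0,0.001,0],[-0.009,0,0,0.002,0,0.001,0],[-0.009,0,-0.001,0.002,0,0.001,0],[0,0,0,0,0,0,0],[0,0,0,0,0,0,0]]]}}

```text
t: 15.72
eef_pos: [0.6206, -0.0748, 0.218]
eef_rot: [-0.221, 2.697, 0.049]
force: [-0.2, 0.8, -3.0]
grip_width: 0.0274
gripper_force: 59.8
```

```bash
cat >> h.py <<'E'
def err(face,s=0):
    """press-frame error of the tool against the ideal face pose: travel, lateral, up (mm); rotation (deg) in press frame"""
    p1,R1=press(face,0); p,Q=now(); F=frame(); e=F.T@(p-p1)*1e3; r=np.degrees(F.T@R.from_matrix(Q@R1.T).as_rotvec())
    f=F.T@read_state()["force"]; print(face,"s,y,z mm",e.round(1),"rot deg",r.round(2),"F press",f.round(1))
E
python3 - <<'E'
from h import *
st(); err("left")
p,d,P,c,T=shot("side"); m=np.isfinite(P).all(2)
p1,R1=press("left",-.004); plan(p1,R1,3,cyl=False)
E
```

```text
t 15.72 pos [ 0.6206 -0.0748  0.218 ] joints [ 1.22  0.42 -1.33  1.79  0.46  0.84  1.5 ] F [-0.2  0.8 -3. ] w 0.0274 gf 59.8
tool x [-0.894 -0.147 -0.423] y [-0.163  0.987  0.   ] z [ 0.417  0.069 -0.906]
left s,y,z mm [-24.3   0.5   0.9] rot deg [ 0.03 -0.01  0.05] F press [-1.3  0.9 -2.6]
[-0.007, -0.0, 0.0, 0.0, -0.0, 0.0]
[-0.007, -0.0, 0.0, 0.0, -0.0, 0.0]
[-0.007, -0.0, 0.001, 0.0, -0.0, 0.0]
end [ 0.6393 -0.0718  0.2255] max mm 7.0710678118654755 deg 0.0
```

{"api": "send_rows", "payload": {"increments": [[[-0.007,0,0,0,0,0,0],[-0.007,0,0,0,0,0,0],[-0.006,0,0.001,0,0,0,0],[-0.003,0,0,0,0,0,0],[-0.003,0,0,0,0,0,0],[-0.003,0,0,0,0,0,0],[-0.002,0,0,0,0,0,0],[0,0,0,0,0,0,0],[0,0,0,0,0,0,0]]]}}

```text
t: 16.52
eef_pos: [0.6485, -0.0704, 0.2294]
eef_rot: [-0.222, 2.698, 0.05]
force: [-1.9, -0.2, -2.6]
grip_width: 0.0273
gripper_force: 59.8
```

```bash
python3 - <<'E'
from h import *
err("left")
F=frame()
fs=[]
for n in ["side","scene"]*2:
    p,d,P,c,T=shot(n); L=(P-M)@F; ok=np.isfinite(L).all(2)
    # black shroud walls between head plate and vase: extents along x at the lip
    k=ok&(p.max(2)<60)&(abs(L[...,1])<.026)&(abs(L[...,2])<.036)&(abs(L[...,0])<.03)
    fs.append(F.T@read_state()["force"]); print(n,k.sum(),np.percentile(L[k][:,0],[1,5]).round(4) if k.sum() else 0)
print(np.mean(fs,0).round(2)); st()
E
```

```text
left s,y,z mm [ 6.1  0.3 -0.8] rot deg [0.08 0.04 0.09] F press [-2.8  0.1 -1.6]
side 137 [-0.0252  0.0082]
scene 85 [0.0065 0.0072]
side 136 [-0.0264  0.0081]
scene 86 [0.006  0.0068]
[-3.22  0.52 -2.23]
t 16.72 pos [ 0.6484 -0.0704  0.2294] joints [ 1.12  0.46 -1.28  1.71  0.5   0.88  1.47] F [-2.7  0.5 -3.6] w 0.0274 gf 59.8
tool x [-0.894 -0.148 -0.422] y [-0.163  0.987  0.   ] z [ 0.416  0.069 -0.907]
```

{"api": "send_rows", "payload": {"increments": [[[0,0,0,0,0,0,0],[0,0,0,0,0,0,0],[0,0,0,0,0,0,0],[0,0,0,0,0,0,0],[0,0,0,0,0,0,0],[0,0,0,0,0,0,0],[0,0,0,0,0,0,0],[0,0,0,0,0,0,0],[0,0,0,0,0,0,0]]]}}

```text
t: 17.47
eef_pos: [0.6488, -0.0704, 0.2297]
eef_rot: [-0.222, 2.697, 0.05]
force: [-2.1, 0.1, -4.2]
grip_width: 0.0272
gripper_force: 59.7
```

```bash
python3 - <<'E'
from h import *
err("left"); p0,R0=now()
pr=plan(p0+.07*R0[:,0],R0,6,cyl=False)
p1,R1=press("front",-.055); plan(p1,R1,16,start=pr,cyl=False)
E
```

```text
left s,y,z mm [ 6.5  0.2 -0.5] rot deg [ 0.06 -0.01  0.09] F press [-3.7  0.5 -3. ]
[0.012, 0.0, 0.0, 0.0, 0.0, 0.0]
[0.011, -0.0, 0.0, 0.0, 0.0, 0.0]
[0.012, -0.0, 0.0, 0.0, 0.0, 0.0]
[0.012, 0.0, -0.0, 0.0, 0.0, 0.0]
[0.011, -0.0, -0.0, 0.0, 0.0, 0.0]
[0.012, -0.0, -0.0, 0.0, 0.0, 0.0]
end [ 0.5862 -0.0808  0.2001] max mm 12.0 deg 0.0
[-0.001, -0.0, -0.0, 0.0, -0.0, 0.098]
[-0.001, 0.0, -0.0, 0.0, -0.0, 0.098]
[-0.001, 0.0, -0.0, 0.0, -0.0, 0.098]
[-0.001, 0.001, -0.0, 0.0, -0.0, 0.098]
[-0.001, -0.0, -0.0, 0.0, -0.0, 0.098]
[-0.001, 0.0, -0.0, 0.0, -0.0, 0.098]
[-0.0, 0.001, -0.0, 0.0, -0.0, 0.098]
[-0.001, 0.0, -0.0, 0.0, -0.0, 0.098]
[-0.001, 0.001, -0.0, 0.0, -0.0, 0.098]
[-0.0, 0.001, -0.0, 0.0, -0.0, 0.098]
[-0.001, 0.001, -0.0, 0.0, -0.0, 0.098]
[-0.0, 0.001, -0.0, 0.0, -0.0, 0.098]
[-0.001, 0.0, -0.0, 0.0, -0.0, 0.098]
[-0.0, 0.001, -0.0, 0.0, -0.0, 0.098]
[-0.0, 0.001, -0.001, 0.0, -0.0, 0.098]
[-0.0, 0.001, 0.0, 0.0, -0.0, 0.098]
end [ 0.5992 -0.0784  0.2074] max mm 1.414213562373095 deg 5.614986392282068
```

Left exposure done (held > 0.8 s at ≈6.5 mm). Retreat and turn to the front.

{"api": "send_rows", "payload": {"increments": [[[0.006,0,0,0,0,0,0],[0.012,0,0,0,0,0,0],[0.014,0,0,0,0,0,0],[0.014,0,0,0,0,0,0],[0.014,0,0,0,0,0,0],[0.01,0,0,0,0,0,0]]]}}

```text
t: 17.97
eef_pos: [0.5856, -0.0811, 0.2]
eef_rot: [-0.222, 2.696, 0.048]
force: [-0.6, 0.9, -2.5]
grip_width: 0.0275
gripper_force: 59.8
```

{"api": "send_rows", "payload": {"increments": [[[0,0,0,0,0,0.098,0],[0,0,0,0,0,0.098,0],[0,0,0,0,0,0.098,0],[0,0,0,0,0,0.098,0],[0,0,0,0,0,0.098,0],[0,0,0,0,0,0.098,0],[0,0,0,0,0,0.098,0],[0,0,0,0,0,0.098,0]]]}}

```text
t: 18.63
eef_pos: [0.5868, -0.0809, 0.201]
eef_rot: [0.841, 2.605, 0.279]
force: [-0.4, 0.1, -2.4]
grip_width: 0.0274
gripper_force: 59.8
```

{"api": "send_rows", "payload": {"increments": [[[0,0,0,0,0,0.098,0],[0,0,0,0,0,0.098,0],[0,0,0,0,0,0.098,0],[0,0,0,0,0,0.098,0],[0,0,0,0,0,0.098,0],[0,0,0,0,0,0.098,0],[0,0,0,0,0,0.098,0],[0,0,0,0,0,0.098,0],[0,0,0,0,0,0,0]]]}}

```text
t: 19.38
eef_pos: [0.5867, -0.0807, 0.2009]
eef_rot: [1.824, 2.149, 0.478]
force: [-0.1, -0.1, -1.6]
grip_width: 0.027
gripper_force: 59.8
```

```bash
python3 - <<'E'
from h import *
st(); err("front")
# check vase pose in hand: neck/body colour points in press frame from side & scene
p1,R1=press("front",-.025); plan(p1,R1,6,cyl=False)
E
```

```text
t 19.38 pos [ 0.5867 -0.0807  0.2009] joints [ 1.13  0.2  -1.06  1.89  0.09  0.72  0.23] F [-0.1 -0.1 -1.6] w 0.027 gf 59.8
tool x [-0.162  0.987 -0.   ] y [0.893 0.147 0.424] z [ 0.419  0.069 -0.905]
front s,y,z mm [-69.7   0.   -0.1] rot deg [-0.   -0.12  0.03] F press [-0.7 -0.  -1.5]
[-0.0, 0.007, -0.0, 0.0, 0.0, 0.0]
[-0.0, 0.008, -0.0, 0.0, 0.0, 0.0]
[-0.0, 0.007, -0.0, 0.0, 0.0, 0.0]
[-0.0, 0.008, -0.0, 0.0, 0.0, 0.0]
[-0.0, 0.007, -0.0, 0.0, 0.0, 0.0]
[-0.0, 0.008, -0.0, 0.0, 0.0, 0.0]
end [ 0.6269 -0.0741  0.22  ] max mm 8.0 deg 0.0
```

{"api": "send_rows", "payload": {"increments": [[[0,0.008,0,0,0,0,0],[0,0.012,0,0,0,0,0],[0,0.014,0,0,0,0,0],[0,0.014,0,0,0,0,0],[0,0.008,0,0,0,0,0],[0,0.004,0,0,0,0,0],[0,0,0,0,0,0,0]]]}}

```text
t: 19.97
eef_pos: [0.6407, -0.0712, 0.226]
eef_rot: [1.818, 2.155, 0.478]
force: [-0.4, 0.4, -2.4]
grip_width: 0.0274
gripper_force: 59.9
```

```bash
python3 - <<'E'
from h import *
err("front"); F=frame()
for n in ["side","scene"]:
    p,d,P,c,T=shot(n)
    L=(P-M)@F; pp,Q=now(); s=((pp-M)@F)[0]
    ok=np.isfinite(L).all(2)&(abs(L[...,0]-s)<.03)&(abs(L[...,2])<.055)&(abs(abs(L[...,1])-.032)<.008)&(p.max(2)-p.min(2)>15)
    X=L[ok]; c0=np.median(X,0); nn=np.linalg.svd(X-X.mean(0),full_matrices=False)[2][2]; nn*=np.sign(nn[1])
    print(n,ok.sum(),"med",c0.round(4),"normal dev deg (x,z)",np.degrees(nn[[0,2]]).round(1)); r=cv2.minAreaRect((X[:,[0,2]]*1000).astype(np.float32)); print("  face rect (x-axis rel TCP)",np.round([r[0][0]-s*1e3,r[0][1]],1),np.round(r[1],1),round(r[2],1))
E
```

```text
front s,y,z mm [-9.4  0.7 -0.5] rot deg [ 0.1  -0.07  0.36] F press [-1.4  0.4 -2. ]
side 486 med [-0.0334 -0.0316  0.006 ] normal dev deg (x,z) [-1. -1.]
  face rect (x-axis rel TCP) [1.4 0.8] [98.7 49.8] 89.6
scene 379 med [-0.0375  0.0314  0.008 ] normal dev deg (x,z) [-0.3  0.8]
  face rect (x-axis rel TCP) [-1.9  1.4] [ 50.3 101.2] 0.0
```

{"api": "send_rows", "payload": {"increments": [[[0,0.004,0,0,0,0,0],[0,0.004,0,0,0,0,0],[0,0.003,0,0,0,0,0],[0,0.003,0,0,0,0,0],[0,0.002,0,0,0,0,0],[0,0,0,0,0,0,0],[0,0,0,0,0,0,0],[0,0,0,0,0,0,0]]]}}

```text
t: 20.73
eef_pos: [0.6539, -0.0695, 0.232]
eef_rot: [1.822, 2.154, 0.476]
force: [-2.1, -0.6, -2.7]
grip_width: 0.0274
gripper_force: 59.8
```

```bash
python3 - <<'E'
from h import *
err("front"); F=frame(); fs=[]
for i in range(4):
    p,d,P,c,T=shot("side"); L=(P-M)@F; ok=np.isfinite(L).all(2)
    k=ok&(p.max(2)<60)&(abs(L[...,1]+.02)<.006)&(abs(L[...,2])<.036)&(L[...,0]>0)&(L[...,0]<.03)
    fs.append(F.T@read_state()["force"])
print(np.percentile(L[k][:,0],[1,5]).round(4)); print(np.mean(fs,0).round(2)); err("front")
E
```

```text
front s,y,z mm [ 5.2  0.2 -0.7] rot deg [0.05 0.02 0.24] F press [-3.2 -0.3 -1.6]
[0.0058 0.0069]
[-2.85 -0.92 -2.34]
front s,y,z mm [ 5.2  0.3 -0.7] rot deg [0.05 0.02 0.25] F press [-3.1 -0.8 -4. ]
```

{"api": "send_rows", "payload": {"increments": [[[0,0.0015,0,0,0,0,0],[0,0,0,0,0,0,0],[0,0,0,0,0,0,0],[0,0,0,0,0,0,0],[0,0,0,0,0,0,0],[0,0,0,0,0,0,0],[0,0,0,0,0,0,0],[0,0,0,0,0,0,0],[0,0,0,0,0,0,0],[0,0,0,0,0,0,0]]]}}

```text
t: 21.77
eef_pos: [0.6554, -0.0692, 0.2329]
eef_rot: [1.821, 2.153, 0.477]
force: [-1.9, -0.5, -4.4]
grip_width: 0.0275
gripper_force: 59.7
```

```bash
python3 - <<'E'
from h import *
err("front")
E
```

```text
front s,y,z mm [ 7.   0.3 -0.6] rot deg [ 0.05 -0.    0.24] F press [-3.7 -0.2 -3.2]
```

{"api": "send_rows", "payload": {"increments": [[[0,-0.006,0,0,0,0,0],[0,-0.012,0,0,0,0,0],[0,-0.014,0,0,0,0,0],[0,-0.014,0,0,0,0,0],[0,-0.014,0,0,0,0,0],[0,-0.012,0,0,0,0,0],[0,-0.008,0,0,0,0,0]]]}}

```text
t: 22.35
eef_pos: [0.5832, -0.081, 0.1989]
eef_rot: [1.82, 2.153, 0.477]
force: [0.5, -0.5, -2.4]
grip_width: 0.0271
gripper_force: 59.9
```

{"api": "send_rows", "payload": {"increments": [[[0,0,0,0,0,0.098,0],[0,0,0,0,0,0.098,0],[0,0,0,0,0,0.098,0],[0,0,0,0,0,0.098,0],[0,0,0,0,0,0.098,0],[0,0,0,0,0,0.098,0],[0,0,0,0,0,0.098,0],[0,0,0,0,0,0.098,0]]]}}

```text
t: 23.02
eef_pos: [0.5845, -0.0808, 0.1998]
eef_rot: [2.618, 1.345, 0.624]
force: [0.3, -1.0, -2.5]
grip_width: 0.0275
gripper_force: 60.0
```

{"api": "send_rows", "payload": {"increments": [[[0,0,0,0,0,0.098,0],[0,0,0,0,0,0.098,0],[0,0,0,0,0,0.098,0],[0,0,0,0,0,0.098,0],[0,0,0,0,0,0.098,0],[0,0,0,0,0,0.098,0],[0,0,0,0,0,0.098,0],[0,0,0,0,0,0.098,0],[0,0,0,0,0,0,0]]]}}

```text
t: 23.77
eef_pos: [0.5845, -0.0807, 0.1997]
eef_rot: [-3.022, -0.251, -0.673]
force: [-0.2, -0.1, -2.2]
grip_width: 0.0272
gripper_force: 60.0
```

```bash
python3 - <<'E'
from h import *
st(); err("right")
p1,R1=press("right",-.012); plan(p1,R1,6,cyl=False)
E
```

```text
t 23.77 pos [ 0.5845 -0.0807  0.1997] joints [ 0.92  0.14 -0.81  1.91 -0.03  0.72 -1.25] F [-0.2 -0.1 -2.2] w 0.0272 gf 60.0
tool x [0.893 0.15  0.424] y [ 0.165 -0.986  0.001] z [ 0.418  0.069 -0.906]
right s,y,z mm [-65.2   0.4  -0.2] rot deg [ 0.05 -0.1   0.19] F press [-1.1 -0.1 -2. ]
[0.009, 0.0, -0.0, -0.0, -0.0, 0.001]
[0.009, 0.0, -0.0, -0.0, -0.0, 0.001]
[0.009, 0.0, -0.0, -0.0, -0.0, 0.001]
[0.008, 0.0, -0.0, -0.0, -0.0, 0.001]
[0.009, 0.0, -0.0, -0.0, -0.0, 0.001]
[0.009, 0.0, -0.0, -0.0, -0.0, 0.001]
end [ 0.6318 -0.0729  0.2222] max mm 9.0 deg 0.057295779513082325
```

Front done (held at 7 mm). Right side next.

{"api": "send_rows", "payload": {"increments": [[[0.008,0,0,0,0,0.001,0],[0.012,0,0,0,0,0.001,0],[0.014,0,0,0,0,0.001,0],[0.012,0,0,0,0,0,0],[0.006,0,0,0,0,0,0],[0.002,0,0,0,0,0,0],[0,0,0,0,0,0,0]]]}}

```text
t: 24.35
eef_pos: [0.6326, -0.0726, 0.2221]
eef_rot: [-3.022, -0.255, -0.671]
force: [0.1, -0.2, -2.3]
grip_width: 0.0274
gripper_force: 60.0
```

```bash
python3 - <<'E'
from h import *
err("right")
E
```

```text
right s,y,z mm [-11.5   0.7  -0.6] rot deg [ 0.1  -0.04  0.34] F press [-0.9 -0.2 -2.1]
```

{"api": "send_rows", "payload": {"increments": [[[0.005,0,0,0,0,0,0],[0.004,0,0,0,0,0,0],[0.003,0,0,0,0,0,0],[0.003,0,0,0,0,0,0],[0.002,0,0,0,0,0,0],[0.001,0,0,0,0,0,0],[0,0,0,0,0,0,0],[0,0,0,0,0,0,0]]]}}

```text
t: 25.02
eef_pos: [0.6481, -0.0705, 0.2293]
eef_rot: [-3.023, -0.252, -0.67]
force: [-1.5, -0.8, -1.6]
grip_width: 0.0273
gripper_force: 60.0
```

```bash
python3 - <<'E'
from h import *
err("right"); F=frame(); fs=[]
for i in range(4):
    p,d,P,c,T=shot("side"); L=(P-M)@F; ok=np.isfinite(L).all(2)
    k=ok&(p.max(2)<60)&(abs(L[...,1]+.02)<.006)&(abs(L[...,2])<.036)&(L[...,0]>0)&(L[...,0]<.03)
    fs.append(F.T@read_state()["force"])
print(np.percentile(L[k][:,0],[1,5]).round(4)); print(np.mean(fs,0).round(2)); err("right")
E
```

```text
right s,y,z mm [ 5.7  0.2 -0.6] rot deg [0.05 0.02 0.23] F press [-2.1 -0.6 -0.8]
[0.0059 0.007 ]
[-3.1  -0.58 -1.79]
right s,y,z mm [ 5.7  0.3 -0.6] rot deg [0.05 0.02 0.23] F press [-3.8 -0.5 -2.1]
```

{"api": "send_rows", "payload": {"increments": [[[0.001,0,0,0,0,0,0],[0,0,0,0,0,0,0],[0,0,0,0,0,0,0],[0,0,0,0,0,0,0],[0,0,0,0,0,0,0],[0,0,0,0,0,0,0],[0,0,0,0,0,0,0],[0,0,0,0,0,0,0],[0,0,0,0,0,0,0],[0,0,0,0,0,0,0]]]}}

```text
t: 26.05
eef_pos: [0.6491, -0.0702, 0.2299]
eef_rot: [-3.023, -0.252, -0.67]
force: [-1.1, -0.5, -5.1]
grip_width: 0.0276
gripper_force: 59.8
```

```bash
python3 - <<'E'
from h import *
err("right")
E
```

```text
right s,y,z mm [ 6.9  0.4 -0.6] rot deg [ 0.05 -0.    0.23] F press [-3.2 -0.4 -4.2]
```

{"api": "send_rows", "payload": {"increments": [[[-0.006,0,0,0,0,0,0],[-0.012,0,0,0,0,0,0],[-0.014,0,0,0,0,0,0],[-0.014,0,0,0,0,0,0],[-0.014,0,0,0,0,0,0],[-0.012,0,0,0,0,0,0],[-0.008,0,0,0,0,0,0]]]}}

```text
t: 26.63
eef_pos: [0.5769, -0.0821, 0.1959]
eef_rot: [-3.023, -0.253, -0.671]
force: [-0.2, -0.3, -3.3]
grip_width: 0.0275
gripper_force: 59.9
```

```bash
python3 - <<'E'
from h import *
st(); p0,R0=now()
a=plan(p0+[-.03,0,.12],R0,6,cyl=False)
b=plan(np.array([.55,.38,.30]),tool(0,0,50),20,start=a)
plan(np.array([.55,.38,.142]),tool(0,0,50),8,start=b,cyl=False)
E
```

```text
t 26.63 pos [ 0.5769 -0.0821  0.1959] joints [ 0.94  0.13 -0.81  1.93 -0.05  0.71 -1.23] F [-0.2 -0.3 -3.3] w 0.0275 gf 59.9
tool x [0.893 0.151 0.423] y [ 0.166 -0.986  0.001] z [ 0.418  0.069 -0.906]
[0.004, -0.001, -0.02, 0.0, 0.0, 0.0]
[0.004, -0.001, -0.02, 0.0, 0.0, 0.0]
[0.004, -0.0, -0.021, 0.0, 0.0, 0.0]
[0.004, -0.001, -0.02, 0.0, 0.0, 0.0]
[0.004, -0.001, -0.02, 0.0, 0.0, 0.0]
[0.004, -0.001, -0.02, 0.0, 0.0, 0.0]
end [ 0.547  -0.0819  0.3157] max mm 21.377558326431952 deg 0.0
[0.01, -0.018, 0.006, 0.008, -0.021, -0.035]
[0.011, -0.019, 0.005, 0.008, -0.021, -0.035]
[0.01, -0.019, 0.005, 0.008, -0.021, -0.035]
[0.011, -0.019, 0.004, 0.008, -0.021, -0.035]
[0.011, -0.019, 0.005, 0.008, -0.021, -0.035]
[0.011, -0.02, 0.004, 0.008, -0.021, -0.035]
[0.011, -0.019, 0.003, 0.008, -0.021, -0.035]
[0.011, -0.02, 0.004, 0.008, -0.021, -0.035]
[0.012, -0.021, 0.003, 0.008, -0.021, -0.035]
[0.011, -0.02, 0.003, 0.008, -0.021, -0.035]
[0.012, -0.021, 0.002, 0.008, -0.021, -0.035]
[0.011, -0.021, 0.003, 0.008, -0.021, -0.035]
[0.012, -0.021, 0.002, 0.008, -0.021, -0.035]
[0.012, -0.021, 0.001, 0.008, -0.021, -0.035]
[0.012, -0.022, 0.002, 0.008, -0.021, -0.035]
[0.012, -0.022, 0.002, 0.008, -0.021, -0.035]
[0.011, -0.022, 0.001, 0.008, -0.021, -0.035]
[0.012, -0.022, 0.001, 0.008, -0.021, -0.035]
[0.012, -0.022, 0.001, 0.008, -0.021, -0.035]
[0.012, -0.023, 0.001, 0.008, -0.021, -0.035]
end [0.5499 0.3797 0.2999] max mm 25.96150997149434 deg 2.383118751871236
[0.0, 0.0, 0.02, -0.0, 0.0, 0.001]
[0.0, 0.0, 0.019, -0.0, 0.0, 0.001]
[0.0, 0.0, 0.02, -0.0, 0.0, 0.001]
[0.0, 0.0, 0.02, -0.0, 0.0, 0.001]
[0.0, 0.0, 0.02, -0.0, 0.0, 0.001]
[0.0, 0.0, 0.019, -0.0, 0.0, 0.001]
[0.0, 0.0, 0.02, -0.0, 0.0, 0.001]
[0.0, 0.0, 0.02, -0.0, 0.0, 0.001]
end [0.5494 0.3799 0.1419] max mm 20.0 deg 0.057295779513082325
```

All three exposures done. Carrying the vase to the wash tray.

{"api": "send_rows", "payload": {"increments": [[[0.002,0,-0.01,0,0,0,0],[0.004,-0.001,-0.02,0,0,0,0],[0.004,-0.001,-0.022,0,0,0,0],[0.004,-0.001,-0.022,0,0,0,0],[0.004,-0.001,-0.022,0,0,0,0],[0.004,-0.001,-0.022,0,0,0,0]]]}}

```text
t: 27.13
eef_pos: [0.5478, -0.0813, 0.3152]
eef_rot: [-3.022, -0.255, -0.674]
force: [0.7, -0.2, -2.8]
grip_width: 0.0277
gripper_force: 59.8
```

{"api": "send_rows", "payload": {"increments": [[[0.01,-0.018,0.006,0.008,-0.021,-0.035,0],[0.011,-0.019,0.005,0.008,-0.021,-0.035,0],[0.01,-0.019,0.005,0.008,-0.021,-0.035,0],[0.011,-0.019,0.004,0.008,-0.021,-0.035,0],[0.011,-0.019,0.005,0.008,-0.021,-0.035,0],[0.011,-0.02,0.004,0.008,-0.021,-0.035,0],[0.011,-0.019,0.003,0.008,-0.021,-0.035,0],[0.011,-0.02,0.004,0.008,-0.021,-0.035,0],[0.012,-0.021,0.003,0.008,-0.021,-0.035,0],[0.011,-0.02,0.003,0.008,-0.021,-0.035,0]]]}}

```text
t: 27.97
eef_pos: [0.5961, 0.1393, 0.3059]
eef_rot: [-2.995, -0.81, -0.345]
force: [-0.3, -0.4, -2.8]
grip_width: 0.027
gripper_force: 60.0
```

{"api": "send_rows", "payload": {"increments": [[[0.012,-0.021,0.002,0.008,-0.021,-0.035,0],[0.011,-0.021,0.003,0.008,-0.021,-0.035,0],[0.012,-0.021,0.002,0.008,-0.021,-0.035,0],[0.012,-0.021,0.001,0.008,-0.021,-0.035,0],[0.012,-0.022,0.002,0.008,-0.021,-0.035,0],[0.012,-0.022,0.002,0.008,-0.021,-0.035,0],[0.011,-0.022,0.001,0.008,-0.021,-0.035,0],[0.012,-0.022,0.001,0.008,-0.021,-0.035,0],[0.012,-0.022,0.001,0.008,-0.021,-0.035,0],[0.006,-0.012,0,0.008,-0.021,-0.035,0]]]}}

```text
t: 28.8
eef_pos: [0.553, 0.3714, 0.2988]
eef_rot: [-2.834, -1.34, 0.004]
force: [-0.9, -0.7, -3.0]
grip_width: 0.0276
gripper_force: 59.9
```

```bash
python3 - <<'E'
from h import *
st(); b=now()
p,d,P,c,T=shot("scene"); m=np.isfinite(P).all(2)&(abs(P[...,0]-b[0][0])<.05)&(abs(P[...,1]-b[0][1])<.05)&(P[...,2]>.12)
print("lowest vase",P[m][:,2].min()-b[0][2])
f=np.isfinite(P).all(2)&(abs(P[...,0]-.56)<.08)&(abs(P[...,1]-.45)<.08)&(P[...,2]<.04); print("floor z",np.median(P[f][:,2]),f.sum())
plan(np.array([.55,.375,.145]),tool(0,0,50),8,cyl=False)
E
```

```text
t 28.8 pos [0.553  0.3714 0.2988] joints [-0.09  0.63 -0.98  1.11  0.51  1.63 -1.62] F [-0.9 -0.7 -3. ] w 0.0276 gf 59.9
tool x [0.635 0.773 0.001] y [ 0.773 -0.635 -0.007] z [-0.005  0.005 -1.   ]
lowest vase -0.12436815613687519
floor z 0.0031138035667981345 3717
[0.0, -0.0, 0.019, -0.001, 0.0, 0.002]
[0.0, -0.0, 0.019, -0.001, 0.0, 0.002]
[0.0, -0.0, 0.02, -0.001, 0.0, 0.002]
[0.0, -0.001, 0.019, -0.001, 0.0, 0.002]
[0.0, 0.0, 0.019, -0.001, 0.0, 0.002]
[0.0, -0.0, 0.019, -0.001, 0.0, 0.002]
[0.001, -0.0, 0.019, -0.001, 0.0, 0.002]
[-0.0, -0.001, 0.019, -0.001, 0.0, 0.002]
end [0.5499 0.3756 0.1454] max mm 20.0 deg 0.12811725781509187
```

{"api": "send_rows", "payload": {"increments": [[[0,0,0.015,-0.001,0,0.002,0],[0,0,0.02,-0.001,0,0.002,0],[0,0,0.022,-0.001,0,0.002,0],[0,0,0.022,-0.001,0,0.002,0],[0,0,0.022,-0.001,0,0.002,0],[0,0,0.02,-0.001,0,0,0],[0,0,0.018,0,0,0,0],[0,0,0.014,0,0,0,0],[0,0,0,0,0,0,0],[0,0,0,0,0,0,0]]]}}

```text
t: 29.68
eef_pos: [0.5547, 0.3675, 0.145]
eef_rot: [2.849, 1.321, -0.001]
force: [-0.9, 0.1, -2.6]
grip_width: 0.0273
gripper_force: 59.9
```

```bash
python3 -c "
from h import *
st()"
```

```text
t 29.68 pos [0.5547 0.3675 0.145 ] joints [-0.06  0.72 -0.93  1.36  0.57  1.35 -1.7 ] F [-0.9  0.1 -2.6] w 0.0273 gf 59.9
tool x [ 0.646  0.763 -0.001] y [ 0.763 -0.646  0.001] z [ 0.    -0.002 -1.   ]
```

{"api": "send_rows", "payload": {"increments": [[[0,0,0.004,0,0,0,0],[0,0,0.004,0,0,0,0],[0,0,0.003,0,0,0,0],[0,0,0.001,0,0,0,0],[0,0,0.001,0,0,0,0],[0,0,0,0,0,0,0]]]}}

```text
t: 30.18
eef_pos: [0.5543, 0.3676, 0.1317]
eef_rot: [2.848, 1.322, -0.0]
force: [0.5, 0.8, -2.9]
grip_width: 0.0272
gripper_force: 59.9
```

{"api": "send_rows", "payload": {"increments": [[[0,0,0.001,0,0,0,0],[0,0,0.001,0,0,0,0],[0,0,0,0,0,0,0]]]}}

```text
t: 30.43
eef_pos: [0.5545, 0.3679, 0.1309]
eef_rot: [2.848, 1.322, 0.001]
force: [-1.7, -1.5, 5.2]
grip_width: 0.0274
gripper_force: 60.9
```

Contact with the floor; release and back off straight up.

{"api": "send_rows", "payload": {"increments": [[[0,0,-0.0005,0,0,0,0],[0,0,0,0,0,0,0.5],[0,0,0,0,0,0,0.9],[0,0,0,0,0,0,1],[0,0,0,0,0,0,1],[0,0,0,0,0,0,1],[0,0,0,0,0,0,1]]]}}

```text
t: 31.02
eef_pos: [0.5543, 0.3676, 0.1302]
eef_rot: [2.848, 1.322, -0.0]
force: [-0.9, 0.5, 0.5]
grip_width: 0.0855
gripper_force: 0.0
```

{"api": "send_rows", "payload": {"increments": [[[0,0,-0.01,0,0,0,1],[0,0,-0.02,0,0,0,1],[0,0,-0.025,0,0,0,1],[0,0,-0.03,0,0,0,1],[0,0,-0.03,0,0,0,1],[0,0,-0.03,0,0,0,1],[0,0,-0.02,0,0,0,1],[0,0,0,0,0,0,1],[0,0,0,0,0,0,1]]]}}

```text
t: 31.77
eef_pos: [0.5543, 0.3686, 0.2974]
eef_rot: [2.849, 1.322, 0.005]
force: [-0.9, 0.8, -0.7]
grip_width: 0.085
gripper_force: 0.0
```

```bash
python3 - <<'E'
from h import *
st()
p,d,P,c,T=shot("side"); p2=shot("wrist")[0]; p3=shot("scene")[0]
a=cv2.resize(p[90:390,200:480,::-1],(400,428)); b=cv2.resize(p2[:,:,::-1],(400,250)); cc=cv2.resize(p3[130:370,180:430,::-1],(400,384))
cv2.imwrite("pics/f.png",np.hstack([np.vstack([a,np.zeros((172,400,3),np.uint8)]),cv2.resize(np.vstack([b,cc]),(380,600))]))
E
```

```text
t 31.77 pos [0.5543 0.3686 0.2974] joints [-0.09  0.63 -0.97  1.12  0.51  1.62 -1.63] F [-0.9  0.8 -0.7] w 0.085 gf 0.0
tool x [0.645 0.764 0.002] y [ 0.764 -0.645  0.002] z [ 0.003  0.    -1.   ]
```

View pics/f.png

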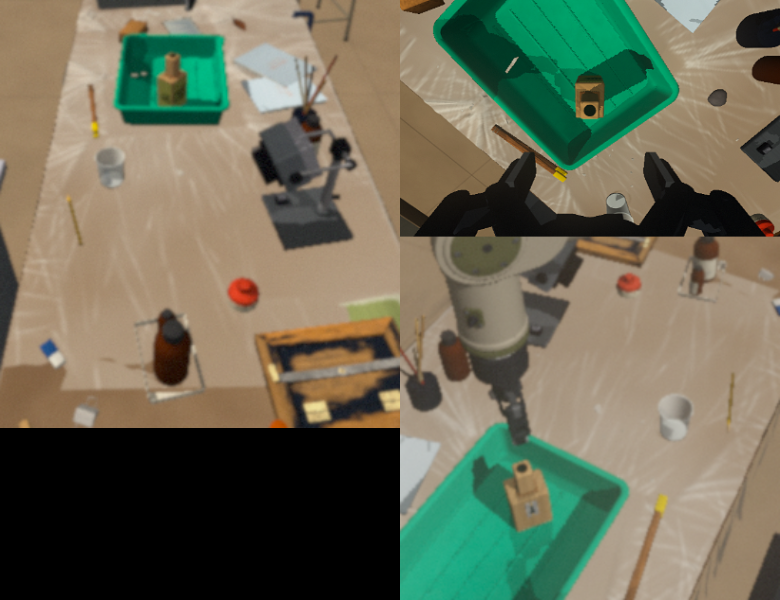

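The final picture shows the vase upright in the wash tray (172,80 left; 527,495 right). The bottle and dropper are standing in the card tray (172,350), and the cup is where it was (110,165).

```bash
python3 -c "
from plant import finish_job
print(finish_job())"
```

```text
the job is handed in; nothing more can be done
None
```

The job is handed in: the bottle stands in the card tray beside the dropper, and the vase's left side, front and right side were each pressed to the shroud at about 7 mm and held for over half a second. The vase now stands upright in the wash tray; everything took about 32 s.

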